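# Set the washed boards and the jar caddy out to dry at the blower

## Task

Set the washing-up out to dry: first swing the blower's damper lever fully shut, against its square stop block. With it shut, stand every board from the blue tote on a short end, leaning against the bar of the drying rail without touching one another, and carry the caddy with its jar level, without tipping, onto the middle of the white drip rack, its handle bar running along the rack's long side. Once all that is in place, swing the lever into line with the brass setting pointer, and leave the other things on the cart where they are.

Things in the scene. Friction and masses are not known exactly. Their poses are not given: they have to be found in the camera images.
- damper_lever (a joint): angle of the blower's damper lever, rad, 0 to 1.4; 0 = fully shut, beside the square steel stop block (14 high) at the blower's +y end; grows anticlockwise seen from above. A steel arm that swings level on top of the blower and stays where left, with an upright black round grip post, 22 mm diameter, 95 from the hinge axis, 12 to 68 above the blower's top.
- setting_pointer (a joint): angle of the brass setting pointer, rad, on the same hinge axis and the same scale as damper_lever: the lever is in line with the pointer when both values are equal. The pointer is a flat brass strip 118 long lying on the blower's top under the lever, with a 14 high upturned tip. It is only a mark; nothing touches it.
- lever_grip (a point): point on the axis of the lever's grip post, 50 mm above the blower's top (18 below the post's top). Its x axis runs along the lever towards the hinge, z up.
- pointer_tip (a point): tip of the brass pointer, 118 mm from the hinge axis. Its x axis runs along the pointer towards the hinge, z up.
- lever_pivot (a point): point on the lever's vertical hinge axis at the top face of the blower (fixed white box 200 x 170 x 100 mm high, black louvres on its -y side; this point lies 40 towards +x from its middle). Axes of the blower: the lever at 0.7 points along -x from here.
- rail: drying rail: round steel bar 12 diameter, 428 long, its axis level along this body's y at 100 mm above the cart top, over the body's origin (on the cart top, under the middle of the bar); posts at both ends (y = +-214). Fixed to it, a rubber base sheet 4 thick from x = -75 to +25; a lip 10 high along its edge at x = -75 to -70. z is up; -x faces the robot at yaw 0.
- tote: blue plastic tote, fixed, 150 (x) x 230 (y) x 95 high, walls 5. Origin: centre of the underside. Inside, three pairs of 68-high partitions make slots 16 wide, at y = -66, 0 and +66, floor 6 above the cart top; boards stand in them with their faces across y and their tops at 186.
- board_a: flat wooden board 180 high x 110 wide x 12 thick (mm), 0.18 kg, at first standing on a short end in one of the tote's slots. Origin: centre of the short end it stands on; z runs up the 180 length, x along the 110 width, y through the 12 thickness. May be absent.
- board_b: flat wooden board 180 high x 110 wide x 12 thick (mm), 0.18 kg, at first standing on a short end in one of the tote's slots. Origin: centre of the short end it stands on; z runs up the 180 length, x along the 110 width, y through the 12 thickness. May be absent.
- board_c: flat wooden board 180 high x 110 wide x 12 thick (mm), 0.18 kg, at first standing on a short end in one of the tote's slots. Origin: centre of the short end it stands on; z runs up the 180 length, x along the 110 width, y through the 12 thickness. May be absent.
- caddy: grey plastic carrying caddy, 0.30 kg: open box 100 (x) x 150 (y) x 55 high, wall 4, divider in the middle; over it a square handle bar 18 x 18 along y, its axis 150 mm above the origin. Origin: centre of the underside. The jar stands in its +y half.
- jar: glass sauce jar with steel lid, 60 diameter, 95 high, 0.20 kg, loose in the caddy. Origin: centre of its underside, z up.
- drip_rack: white plastic slatted drip rack, fixed, 160 (x) x 200 (y) x 18 high. Origin: centre of its underside; its top is at z = 18.
- mallet: bystander: wooden mallet, handle and head, 240 long, lying down. Origin: at its underside.
- tongs: bystander: stainless kitchen tongs, 250 long, lying flat. Origin: at its underside.
- soap: bystander: white soap bottle, 60 diameter, 190 high. Origin: at its underside.
- mug: bystander: white mug, 80 diameter, 90 high. Origin: at its underside.
- brush: bystander: hand brush lying on the cart. Origin: at its underside.
- spare_jar: bystander: glass jar with paper label, 68 diameter, 120 high. Origin: at its underside.
- can: bystander: tin can, 74 diameter, 110 high. Origin: at its underside.
Mind the look-alikes: they are no part of the job. Leave any purple look-alike of the board_b alone.

How it is judged:
By the outcome, as a careful person would: the job done as asked, in the order asked, and still so for the second after the job is handed in, with the robot touching nothing.
Of board_a, board_b, board_c only 2 to 3 are there at a start; the rules pass over those that are not, and their reading is None.
At some moment in a run one of caddy may be knocked a few centimetres aside while the robot is not near it.
It also fails if it takes over 200 s, if anything falls off the work surface, if the arm or the gripper's body presses on something with over 40 N, if the wrist force passes 120 N, or if a joint passes its speed limit or range.

## Robot

A 6-joint arm with a two-finger parallel gripper is mounted at the origin on the work surface. World frame = base frame: x ahead of the robot, y to its left, z up, the work surface at z = 0. Lengths are in mm, angles in rad, forces in N, time in s.
With the tool pointing down it reaches from about 375 to 975 mm from the base axis. Payload 3.8 kg.
Tool frame: the origin (TCP) lies at the very end of the fingers, on their centre line; the grasp point (between the pads) lies 19 mm behind it; z points along the fingers, y is the direction in which the jaws open and shut (so a half turn about z gives the same grasp; the last joint's range is limited). The gripper opens to 88 mm and grips with 3 to 60 N. Pads are 18 mm wide; open, the fingers measure 123 mm over their backs; the gripper's body (75 mm by 187 mm) begins 45 mm behind the grasp point.
Start: joints at [-1.163, 0.264, 1.604, -0, 1.274, -0.037], TCP at [290.431, -609.317, 238.706] pointing down, gripper open.
Joint ranges: [-2.63, 2.63], [-0.94, 2.18], [0.31, 2.57], [-1.31, 4.45], [0, 2.66], [-2.55, 2.55]. Speed limits (rad/s): [2.57, 2.57, 3.14, 3.14, 3.14, 3.14].

## Interface

Orientations are given as a unit quaternion [x, y, z, w].
In Python, from station import robot gives the robot as it stands.
- The arm moves only by the tool step_arm, never from a script. Its argument "series" is text: rows parted by semicolons, each of 6 numbers parted by spaces: the shift along the tool's x, y, z in m, then the turn, a rotation vector about the tool's x, y, z in degrees. In form: tx ty tz rx ry rz; .... A call has 1 to 5 rows; each row is the pose to reach, as a shift and turn from the pose measured when the call began, along the tool's axes at that moment; what a row does not reach only later rows make up. A row lasts 1/10 s, in which the tool goes at most 50 mm and 8.59 degrees, less where a joint would pass 70% of its speed; a pose out of reach is approached as far as the arm can. A call with a gripper value outside its range is refused whole. "hand" is the gripper command: -1 is fully open, 1 is shut, values between are in proportion, set as the call begins (left out, the last holds). The fingers move at their own pace and stop on an object; "newtons" is the grip in N (left out, the last holds). Time passes only in rows, so rows that repeat a pose let the fingers close. It gives the time, the measured TCP pose, the force and the opening at its end, in the units of the state.
- robot.get_state(): the state, without advancing time (a new reading comes with each control period).
- robot.get_image(name): name is "side" or "top"; returns a dict with "color" (480x640x3 uint8, red, green, blue), "fx", "fy", "cx", "cy" (pixels), "k1" (the pictures are not rectified: a ray, as slopes to the right and down, at radius r is drawn at 1 + k1 r^2 times it, then the intrinsics apply), "world_from_camera" (4x4, takes a point from camera to world coordinates). Camera axes: x right, y down, z forward; pixel columns grow to the right and rows downward; lengths in mm; the calibration is good to about 2 mm. A picture is of the moment at which its call begins. There is no depth.
- robot.sign_off(): hands the job in, once; it reports no verdict.
The state is a dict: "time": time; "joints": joint angles; "qvel": joint speeds; "joint_efforts": joint torques, N m; "tcp_pos": TCP position; "tool_rot": TCP orientation; "force": force on the tool from outside, world axes, zero at the start; "moment": the same for the moment, N m; "finger_gap": opening from 0.0 (shut) to 1.0 (fully open).
Only numpy, scipy, OpenCV 4.12 (cv2) and the standard library are available. Lean on these libraries where they do the work, as an engineer would, in place of code of your own. Each camera call takes 0.05 s, during which the arm holds its last target.

## Working session

There is one attempt and no reset: what is moved stays moved. The work goes in short steps, Python scripts to look and compute and a tool call to move; the robot and the scene stay as the last step left them, time stands still between calls to the robot, and variables do not carry over. Pictures are saved under pics/ and viewed, and the job is handed in when it is done.

Besides the shell and the picture viewer there is one more tool, called after "Call:" in YAML: its name, and indented under it one key for each argument. step_arm: Moves the arm, as the interface text tells. Its arguments: {"type":"object","properties":{"series":{"type":"string"},"hand":{"type":"number"},"newtons":{"type":"number"}},"required":["series"]}

```bash
ls; mkdir -p pics; python3 - <<'E'
from station import robot
import cv2,numpy as np
s=robot.get_state()
for k,v in s.items(): print(k,v)
for n in("side","top"):
    im=robot.get_image(n)
    cv2.imwrite(f"pics/{n}0.png",im["color"][:,:,::-1])
    print(n,im["fx"],im["fy"],im["cx"],im["cy"],im["k1"]);print(np.round(im["world_from_camera"],4).tolist())
E
```

```text
pics
time 0.0
joints [-1.16289143e+00  2.64736535e-01  1.60538150e+00  3.78583156e-06
  1.27366959e+00 -3.68798429e-02]
qvel [ 8.03601429e-04  1.41713274e-04 -4.59132119e-05 -1.18109206e-03
 -4.41256210e-04 -1.88314805e-03]
joint_efforts [-8.02401119e-04 -5.02116358e+01 -3.56882215e+01  7.31567061e-02
  2.93934275e-02 -1.63143595e-04]
tcp_pos [ 290.15878472 -608.66923175  237.39513486]
tool_rot [ 9.75372106e-01  2.20563029e-01 -2.00653221e-04 -1.07898851e-03]
force [-0.45542313  0.1464263  -0.10094325]
moment [-0.01686008 -0.02525256  0.05781541]
finger_gap 0.9983956628855783
side 531.5256479547955 531.5256479547955 316.33934487713 245.96114042414405 -0.05259927220731048
[[-0.9657, -0.1194, 0.2305, 209.0475], [-0.2596, 0.449, -0.855, 1064.5441], [-0.0014, -0.8855, -0.4646, 728.7548], [0.0, 0.0, 0.0, 1.0]]
top 560.6901191577854 560.6901191577854 323.2077891479562 243.5965028908614 -0.025985622926382596
[[0.0118, -0.9914, 0.1303, 302.2787], [-0.9999, -0.0133, -0.0108, -13.8189], [0.0125, -0.1302, -0.9914, 1628.8089], [0.0, 0.0, 0.0, 1.0]]
```

View pics/top0.png

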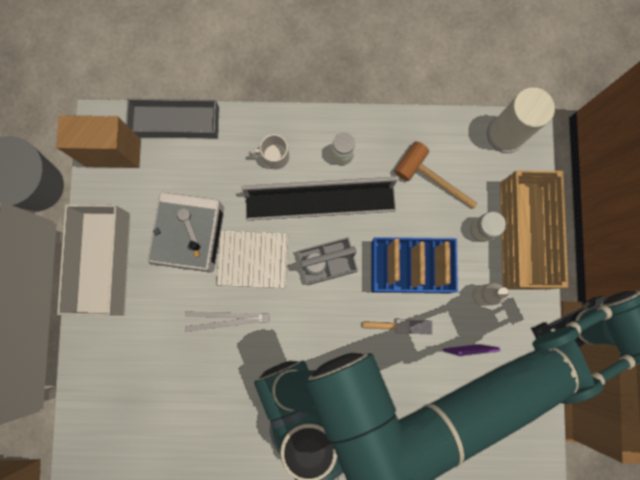

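View pics/side0.png

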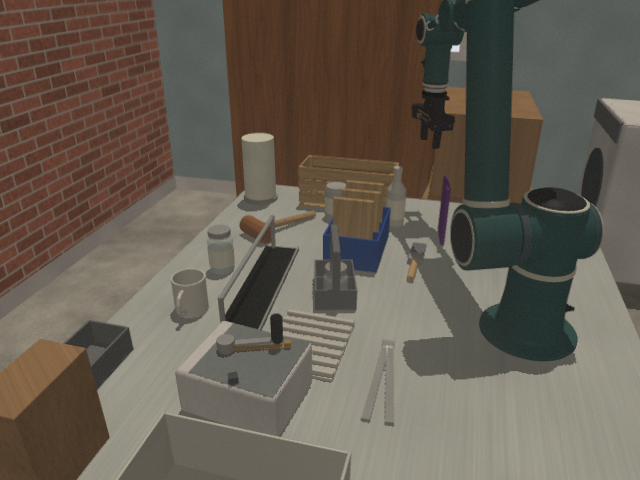

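```bash
cat > h.py <<'E'
from station import robot
import cv2,numpy as np
from scipy.spatial.transform import Rotation as R
def load(n):
    im=robot.get_image(n); 
    return im
def w2p(im,P):
    P=np.atleast_2d(np.array(P,float)); T=im["world_from_camera"]
    c=(P-T[:3,3])@T[:3,:3]; s=c[:,:2]/c[:,2:]; r2=(s**2).sum(1,keepdims=True)
    s=s*(1+im["k1"]*r2)
    return s*[im["fx"],im["fy"]]+[im["cx"],im["cy"]]
def p2w(im,uv,z):
    uv=np.atleast_2d(np.array(uv,float)); d=(uv-[im["cx"],im["cy"]])/[im["fx"],im["fy"]]
    s=d.copy()
    for _ in range(20): s=d/(1+im["k1"]*(s**2).sum(1,keepdims=True))
    T=np.array(im["world_from_camera"]); r=np.c_[s,np.ones(len(s))]@T[:3,:3].T
    o=T[:3,3]; t=(z-o[2])/r[:,2]
    return o+r*t[:,None]
def crop(im,name,x0,y0,x1,y1,k):
    c=im["color"][y0:y1,x0:x1,::-1]
    cv2.imwrite(name,cv2.resize(c,None,fx=k,fy=k,interpolation=cv2.INTER_CUBIC))
def rt():
    s=robot.get_state(); return s,R.from_quat(s["tool_rot"])
E
python3 - <<'E'
from h import *
t=load("top");s=load("side")
crop(t,"pics/tA.png",140,180,300,280,5)
crop(t,"pics/tB.png",280,170,470,300,4)
crop(s,"pics/sA.png",170,280,370,430,4)
crop(s,"pics/sB.png",200,160,400,310,4)
E
```

```text
(no output)
```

View pics/tA.png

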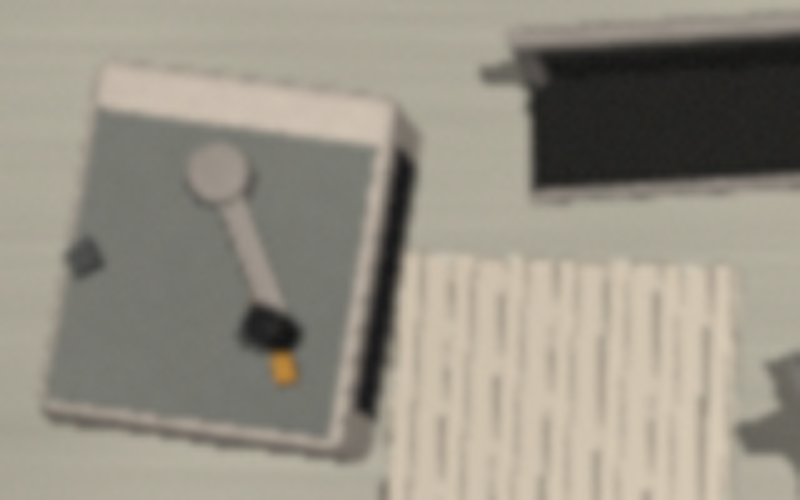

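View pics/tB.png

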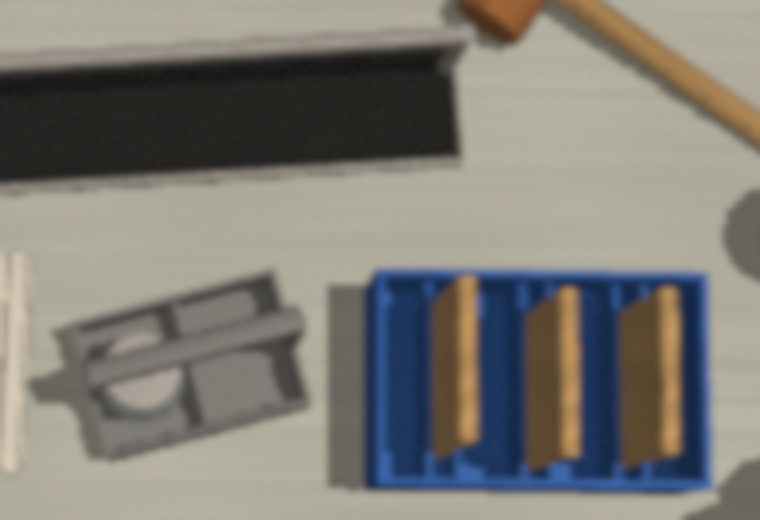

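View pics/sA.png

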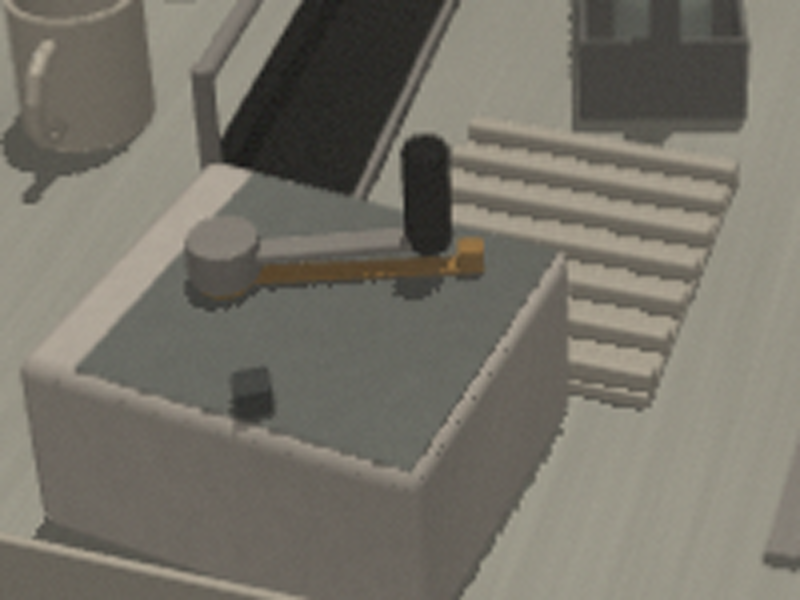

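View pics/sB.png

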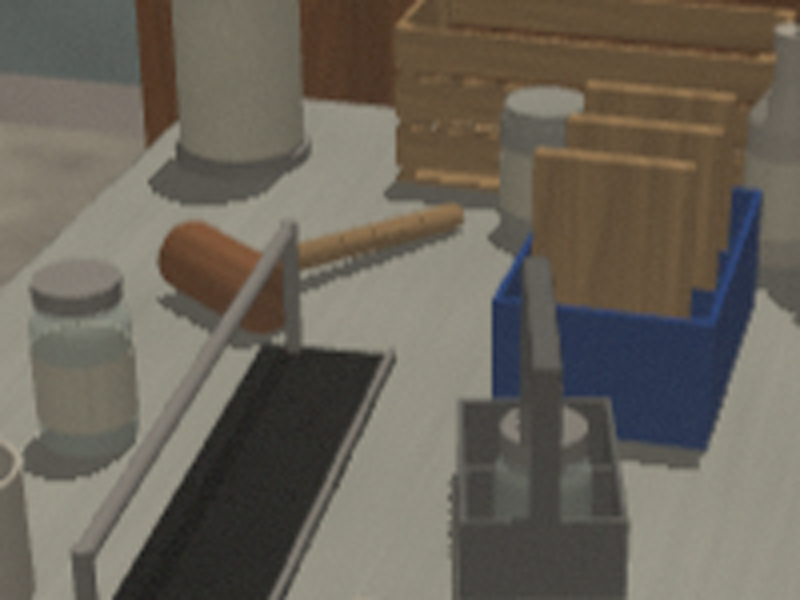

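```bash
cat > fit.py <<'E'
from h import *
from scipy.optimize import least_squares
def fit(name,cams,obs,x0):
    # obs: list (cam, (u,v), local xyz)
    def f(p):
        c,s=np.cos(p[2]),np.sin(p[2]); r=[]
        for cam,uv,l in obs:
            P=[p[0]+c*l[0]-s*l[1],p[1]+s*l[0]+c*l[1],l[2]]
            r+=list(w2p(cams[cam],P)[0]-uv)
        return np.array(r)
    o=least_squares(f,x0,loss='soft_l1'); print(name,np.round(o.x,3)); print(np.round(f(o.x).reshape(-1,2),1).tolist())
    return o.x
E
python3 - <<'E'
from fit import *
t=load("top");s=load("side");C={"t":t,"s":s}
A=lambda x,y:(140+x/5,180+y/5)
B=lambda x,y:(280+x/4,170+y/4)
SA=lambda x,y:(170+x/4,280+y/4)
SB=lambda x,y:(200+x/4,160+y/4)
fit("blower",C,[("t",A(102,62),(100,85,100)),("t",A(395,102),(100,-85,100)),("t",A(45,405),(-100,85,100)),("t",A(342,443),(-100,-85,100)),
("s",SA(25,365),(100,85,100)),("s",SA(215,165),(100,-85,100)),("s",SA(562,255),(-100,-85,100)),("s",SA(415,480),(-100,85,100))],[500,300,0])
fit("rail",C,[("t",A(510,25),(6,214,106)),("t",B(462,30),(6,-214,106)),("t",A(535,198),(-75,210,10)),("t",B(460,163),(-75,-210,10)),
("s",SB(78,550),(0,214,106)),("s",SB(290,222),(0,-214,106)),("s",SB(390,355),(-75,-210,10))],[500,0,0])
fit("tote",C,[("t",B(372,270),(75,115,95)),("t",B(708,273),(75,-115,95)),("t",B(375,490),(-75,115,95)),("t",B(708,488),(-75,-115,95)),
("s",SB(495,300),(75,115,95)),("s",SB(715,322),(-75,115,95)),("s",SB(762,192),(-75,-115,95))],[370,-170,0])
fit("caddy",C,[("t",B(55,330),(50,75,55)),("t",B(272,270),(50,-75,55)),("t",B(310,405),(-50,-75,55)),("t",B(105,460),(-50,75,55)),
("s",SB(458,400+0),(50,-75,55)),("s",SB(612,400),(-50,-75,55)),("s",SB(628,520),(-50,75,55)),("s",SB(455,520),(50,75,55)),],[370,50,0])
T2=lambda x,y:(x,y)
fit("rack",C,[("t",(222,231),(80,100,18)),("t",(287,233),(80,-100,18)),("t",(285,288),(-80,-100,18)),("t",(217,286),(-80,100,18)),
("s",SA(738,162),(-80,-100,18)),("s",SA(470,125),(80,-100,18)),("s",SA(655,375),(-80,100,18))],[370,200,0])
E
```

```text
blower [ 5.34257e+02  3.55655e+02 -1.26000e-01]
[[-1.2, -1.2], [0.5, -0.9], [-2.7, 1.1], [-0.7, 2.1], [-2.9, -2.1], [-0.7, -3.6], [3.5, -2.9], [0.8, 0.2]]
rail [ 6.72549e+02 -1.60920e+01  7.10000e-02]
[[-0.4, -0.0], [-0.3, -0.9], [1.4, -0.0], [-3.6, 0.9], [0.0, -0.8], [-0.4, -0.1], [0.7, -0.5]]
tote [ 448.144 -284.502  -31.408]
[[0.3, 0.2], [-1.0, -0.1], [-0.1, -0.5], [0.4, 0.3], [-0.4, -0.3], [0.3, 0.6], [0.1, -1.0]]
caddy [ 4.59897e+02 -4.16880e+01  2.73000e-01]
[[2.8, -1.8], [-0.2, -0.3], [-0.4, -0.0], [-0.7, -0.0], [-0.0, -0.4], [-0.1, -0.7], [0.4, 0.3], [1.2, 0.6]]
rack [466.019 174.231   6.273]
[[-3.7, -0.1], [0.2, -0.5], [0.6, -0.3], [-1.2, 0.1], [0.2, -3.0], [0.8, -4.3], [-0.1, 0.6]]
```

```bash
cat > ov.py <<'E'
from h import *
def box(img,cam,p,hx,hy,z0,z1,k,off,col):
    c,s=np.cos(p[2]),np.sin(p[2])
    def P(x,y,z):
        return tuple(int(v) for v in np.round(((w2p(cam,[p[0]+c*x-s*y,p[1]+s*x+c*y,z])[0]-off)*k)))
    q=[(hx,hy),(hx,-hy),(-hx,-hy),(-hx,hy)]
    for i in range(4):
        a,b=q[i],q[(i+1)%4]
        for z in(z0,z1): cv2.line(img,P(*a,z),P(*b,z),col,1,cv2.LINE_AA)
        cv2.line(img,P(*a,z0),P(*a,z1),col,1,cv2.LINE_AA)
def view(im,x0,y0,x1,y1,k):
    return cv2.resize(im["color"][y0:y1,x0:x1,::-1].copy(),None,fx=k,fy=k,interpolation=cv2.INTER_CUBIC),np.array([x0,y0])
E
python3 - <<'E'
from ov import *
t=load("top");s=load("side")
for cam,nm,r,k in((t,"ovt",(140,180,300,300),4),(s,"ovs",(170,260,370,450),3)):
    im,off=view(cam,*r,k)
    box(im,cam,(534.3,355.7,-.126),100,85,0,100,k,off,(0,0,255))
    box(im,cam,(466,174.2,-.01),80,100,0,18,k,off,(0,255,0))
    cv2.imwrite(f"pics/{nm}.png",im)
E
```

```text
(no output)
```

View pics/ovt.png

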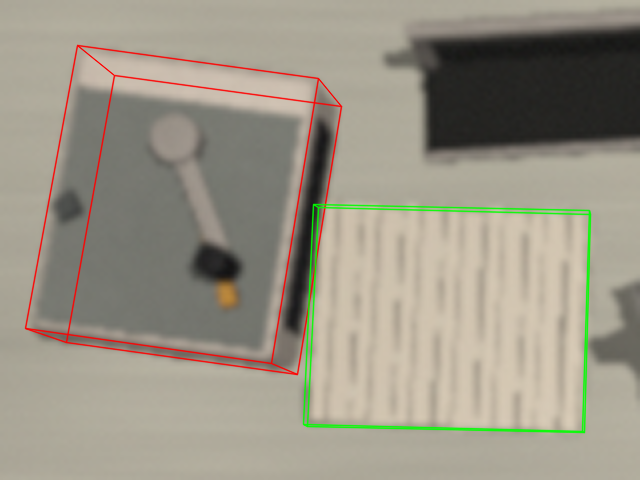

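View pics/ovs.png

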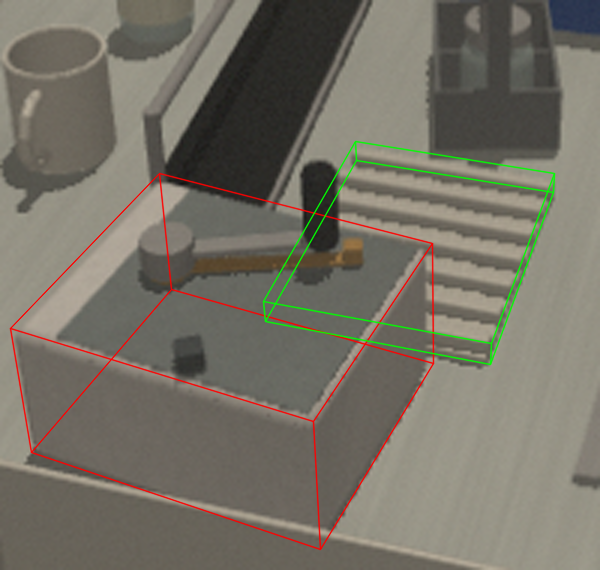

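```bash
python3 - <<'E'
from fit import *
t=load("top");s=load("side")
def tri(a,b):
    f=lambda P:np.r_[w2p(t,P)[0]-a,w2p(s,P)[0]-b]
    o=least_squares(f,[500,300,100]);print(np.round(o.x,1),np.round(o.fun,1));return o.x
A=lambda x,y:(140+x/5,180+y/5)
SA=lambda x,y:(170+x/4,280+y/4)
print("hub");h=tri(A(218,170),SA(222,235))
print("tip");p=tri(A(285,368),SA(470,250))
print("post top");g=tri(A(264,322),SA(427,147))
print("stop top");b=tri(A(85,257),SA(252,382))
print("rackFR",);tri((287,233),SA(470,125));
print("rack NR");tri((285,288),SA(738,162))
for n,q in(("tip",p),("post",g),("stop",b)):
    d=q-h;print(n,np.hypot(d[0],d[1]),np.arctan2(d[1],d[0]))
crop(t,"pics/hub.png",170,205,210,265,10)
E
```

```text
hub
[575.5 350.4 124.3] [ 0.1  0.2 -0.2 -0. ]
tip
[468.5 312.6 109. ] [ 0.1  0.5 -0.4 -0.1]
post top
[487.2 312.9 164.3] [ 0.1  0.3 -0.2 -0. ]
stop top
[529.9 424.9 110. ] [-0.  -0.2  0.1  0. ]
rackFR
[546.3  74.9   6.4] [-0.1 -0.3  0.3  0. ]
rack NR
[384.8  77.   11.1] [-0.  -0.1  0.1  0. ]
tip 113.42295301884965 -2.802028465369914
post 95.93008152726345 -2.739993676879385
stop 87.32319345804517 2.1202836989727953
```

View pics/hub.png

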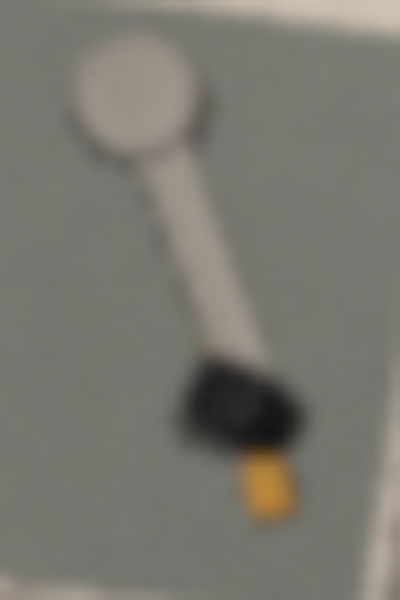

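```bash
cat > plan.py <<'E'
import sys
from h import *
# usage: plan.py x y z jawdeg [pitch: tilt rotvec deg wx wy] 
def target_rot(jaw,tilt=None):
    # tool z down, y at angle jaw
    a=np.radians(jaw); y=np.array([np.cos(a),np.sin(a),0]); z=np.array([0,0,-1.]); x=np.cross(y,z)
    r=R.from_matrix(np.c_[x,y,z])
    if tilt is not None: r=R.from_rotvec(np.radians(tilt))*r
    return r
def plan(pos,rot):
    s,r=rt(); d=r.inv().apply(np.array(pos)-s["tcp_pos"])/1000; w=(r.inv()*rot).as_rotvec(degrees=True)
    return d,w
if __name__=="__main__":
    a=[float(v) for v in sys.argv[1:]]
    s,r=rt(); y=r.apply([0,1,0])
    print("t",round(s["time"],2),"now",np.round(s["tcp_pos"],1),"jaw",round(np.degrees(np.arctan2(y[1],y[0])),1),"z",np.round(r.apply([0,0,1]),3),"F",np.round(s["force"],1),"gap",round(s["finger_gap"]*88,1),"j",np.round(s["joints"],2))
    if len(a)>=4:
        jaw=a[3]
        c=[]
        for k in(0,180):
            d,w=plan(a[:3],target_rot(jaw+k,a[4:7] if len(a)>=7 else None)); c.append((np.linalg.norm(w),d,w,k))
        for n,d,w,k in c: 
            print("jaw+%d"%k,"shift",np.round(d,4),"rot",np.round(w,2),"| rows>=",max(np.linalg.norm(d)/.05,n/8.59).round(1))
E
python3 plan.py 480 -200 320 -67
```

```text
t 0.5 now [ 290.4 -609.3  238.7] jaw -64.5 z [-0.  0. -1.] F [-0.2 -1.   0.2] gap 88.2 j [-1.16  0.26  1.6  -0.    1.27 -0.04]
jaw+0 shift [ 0.3473 -0.2879 -0.0813] rot [-0.01  0.    2.48] | rows>= 9.2
jaw+180 shift [ 0.3473 -0.2879 -0.0813] rot [-0.0000e+00 -1.0000e-02 -1.7752e+02] | rows>= 20.7
```

Call:
step_arm:
  series: "0.35 -0.29 -0.08 0 0 -40; 0.35 -0.29 -0.08 0 0 -40; 0.35 -0.29 -0.08 0 0 -40; 0.35 -0.29 -0.08 0 0 -40; 0.35 -0.29 -0.08 0 0 -40"
  hand: -1
  newtons: 20

```text
time: 1.0
tcp_pos: [394.4, -384.2, 282.6]
tool_rot: [0.84, 0.543, 0.0, 0.0]
force: [0.3, 0.4, -0.5]
finger_gap: 1.002
```

```bash
python3 plan.py 488 100 320 60;python3 plan.py 488 313 260 113
```

```text
t 1.0 now [ 394.4 -384.2  282.6] jaw -24.3 z [ 0.001 -0.    -1.   ] F [ 0.3  0.4 -0.5] gap 88.2 j [-0.82  0.    1.82  0.    1.32 -0.39]
jaw+0 shift [ 0.4799 -0.1136 -0.0375] rot [ 2.000e-02  3.000e-02 -8.425e+01] | rows>= 9.9
jaw+180 shift [ 0.4799 -0.1136 -0.0375] rot [ 3.000e-02 -2.000e-02  9.575e+01] | rows>= 11.1
t 1.0 now [ 394.4 -384.2  282.6] jaw -24.3 z [ 0.001 -0.    -1.   ] F [ 0.3  0.4 -0.5] gap 88.2 j [-0.82  0.    1.82  0.    1.32 -0.39]
jaw+0 shift [ 0.6741 -0.2011  0.0224] rot [ 1.0000e-02  4.0000e-02 -1.3725e+02] | rows>= 16.0
jaw+180 shift [ 0.6741 -0.2011  0.0224] rot [ 3.000e-02 -1.000e-02  4.275e+01] | rows>= 14.1
```

Call:
step_arm:
  series: "0.48 -0.114 -0.04 0 0 -84; 0.48 -0.114 -0.04 0 0 -84; 0.48 -0.114 -0.04 0 0 -84; 0.48 -0.114 -0.04 0 0 -84; 0.48 -0.114 -0.04 0 0 -84"

```text
time: 1.5
tcp_pos: [441.1, -139.4, 303.0]
tool_rot: [0.582, 0.813, 0.0, 0.001]
force: [1.6, 0.5, -0.8]
finger_gap: 0.997
```

```bash
python3 plan.py 488 313 240 113
```

```text
t 1.5 now [ 441.1 -139.4  303. ] jaw 18.8 z [ 0.001 -0.001 -1.   ] F [ 1.6  0.5 -0.8] gap 87.7 j [-0.36 -0.18  1.95 -0.    1.37 -0.69]
jaw+0 shift [0.4132 0.19   0.0628] rot [  0.     0.1  -94.22] | rows>= 11.0
jaw+180 shift [0.4132 0.19   0.0628] rot [ 0.1  -0.   85.78] | rows>= 10.0
```

Call:
step_arm:
  series: "0.413 0.19 0.03 0 0 -94; 0.413 0.19 0.03 0 0 -94; 0.413 0.19 0.03 0 0 -94; 0.413 0.19 0.03 0 0 -94; 0.413 0.19 0.03 0 0 -94"

```text
time: 2.0
tcp_pos: [466.6, 109.0, 286.7]
tool_rot: [0.244, 0.97, 0.0, 0.001]
force: [0.3, -0.8, 0.4]
finger_gap: 1.0
```

```bash
python3 plan.py 488 313 240 113
```

```text
t 2.0 now [466.6 109.  286.7] jaw 61.8 z [ 0.002 -0.    -1.   ] F [ 0.3 -0.8  0.4] gap 88.0 j [ 0.18 -0.14  1.95 -0.    1.34 -0.9 ]
jaw+0 shift [0.0777 0.1899 0.0466] rot [-2.000e-02  1.400e-01 -5.121e+01] | rows>= 6.0
jaw+180 shift [0.0777 0.1899 0.0466] rot [1.7000e-01 3.0000e-02 1.2879e+02] | rows>= 15.0
```

Call:
step_arm:
  series: "0.078 0.19 0.047 0 0 -51; 0.078 0.19 0.047 0 0 -51; 0.078 0.19 0.047 0 0 -51; 0.078 0.19 0.047 0 0 -51; 0.078 0.19 0.047 0 0 -51"

```text
time: 2.5
tcp_pos: [486.9, 317.4, 238.0]
tool_rot: [-0.13, 0.991, 0.0, 0.0]
force: [-0.4, -1.1, 0.1]
finger_gap: 1.001
```

```bash
python3 plan.py 488 313 131 113
```

```text
t 2.5 now [486.9 317.4 238. ] jaw 105.0 z [ 0.  0. -1.] F [-0.4 -1.1  0.1] gap 88.1 j [ 0.53  0.09  1.81 -0.    1.24 -1.3 ]
jaw+0 shift [ 0.0002 -0.0045  0.107 ] rot [-0.    0.03 -8.04] | rows>= 2.1
jaw+180 shift [ 0.0002 -0.0045  0.107 ] rot [4.0000e-02 1.0000e-02 1.7196e+02] | rows>= 20.0
```

Call:
step_arm:
  series: "0 -0.0045 0.04 0 0 -8; 0 -0.0045 0.08 0 0 -8; 0 -0.0045 0.1 0 0 -8; 0 -0.0045 0.107 0 0 -8; 0 -0.0045 0.107 0 0 -8"

```text
time: 3.0
tcp_pos: [487.6, 312.7, 130.2]
tool_rot: [-0.199, 0.98, -0.0, -0.001]
force: [-0.2, 0.3, 0.7]
finger_gap: 0.999
```

```bash
python3 - <<'E'
from h import *
s=load("side");crop(s,"pics/s1.png",170,230,370,380,4)
E
```

```text
(no output)
```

View pics/s1.png

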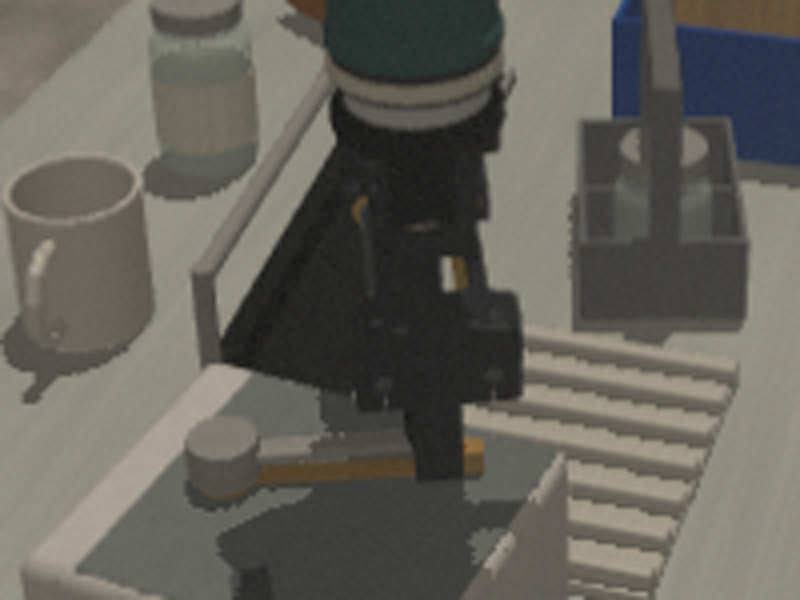

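The gripper straddles the post (near finger at crop 440,440). Closing.

Call:
step_arm:
  series: "0 0 0 0 0 0; 0 0 0 0 0 0; 0 0 0 0 0 0; 0 0 0 0 0 0; 0 0 0 0 0 0"
  hand: 1
  newtons: 12

```text
time: 3.55
tcp_pos: [488.7, 313.3, 132.0]
tool_rot: [-0.199, 0.98, 0.0, 0.001]
force: [0.2, 1.0, 0.1]
finger_gap: 0.573
```

```bash
cat > lever.py <<'E'
# arc rows: lever.py world_dir_deg targets..., radius ref = pivot
import sys
from plan import *
piv=np.array([575.5,350.4]); Rr=95.
if __name__=="__main__":
    s,r=rt(); p=s["tcp_pos"]; d=p[:2]-piv; print("dir now deg",np.degrees(np.arctan2(d[1],d[0]))%360,"r",np.hypot(*d),"F",np.round(s["force"],1),"gap",s["finger_gap"]*88)
    y=r.apply([0,1,0]);print("jaw",np.degrees(np.arctan2(y[1],y[0])))
    for a in sys.argv[1:]:
        a=float(a);q=piv+Rr*np.array([np.cos(np.radians(a)),np.sin(np.radians(a))])
        dd,w=plan([q[0],q[1],131],target_rot(a-90))
        print(a,np.round(dd,4),np.round(w,1))
E
python3 lever.py 197 191 185 179 173; python3 plan.py
```

```text
dir now deg 203.15369809415594 r 94.380410893974 F [0.2 1.  0.1] gap 50.382539749788016
jaw 112.95231961832977
197.0 [0.0001 0.0102 0.001 ] [0.  0.1 6. ]
191.0 [-0.0014  0.02    0.001 ] [ 0.   0.1 12. ]
185.0 [-0.004   0.0296  0.001 ] [ 0.   0.1 18. ]
179.0 [-0.0076  0.0389  0.0011] [ 0.   0.1 24. ]
173.0 [-0.0121  0.0478  0.0011] [ 0.   0.1 30. ]
t 3.55 now [488.7 313.3 132. ] jaw 113.0 z [ 0.002  0.001 -1.   ] F [0.2 1.  0.1] gap 50.4 j [ 0.53  0.18  1.92 -0.    1.05 -1.44]
```

Call:
step_arm:
  series: "0 0 0 0 0 0; 0 0 0 0 0 0; 0 0 0 0 0 0; 0 0 0 0 0 0; 0 0 0 0 0 0"

```text
time: 4.05
tcp_pos: [488.4, 313.5, 132.0]
tool_rot: [-0.199, 0.98, 0.0, 0.001]
force: [-1.8, 1.2, 0.6]
finger_gap: 0.247
```

```bash
python3 lever.py 197 191 185 179 173
```

```text
dir now deg 202.96008459869944 r 94.63588479335614 F [-1.8  1.2  0.6] gap 21.706836161609967
jaw 112.95570943235668
197.0 [-0.0001  0.0099  0.001 ] [0.  0.1 6. ]
191.0 [-0.0017  0.0197  0.001 ] [ 0.   0.1 12. ]
185.0 [-0.0043  0.0293  0.001 ] [ 0.   0.1 18. ]
179.0 [-0.0078  0.0386  0.001 ] [ 0.   0.1 24. ]
173.0 [-0.0123  0.0474  0.001 ] [ 0.   0.1 30. ]
```

Call:
step_arm:
  series: "0 0.01 0 0 0 6; -0.0015 0.0197 0 0 0 12; -0.004 0.0293 0 0 0 18; -0.0075 0.0386 0 0 0 24; -0.012 0.0474 0 0 0 30"

```text
time: 4.55
tcp_pos: [480.2, 361.6, 131.9]
tool_rot: [0.063, 0.998, -0.0, -0.0]
force: [-1.3, -0.8, 1.6]
finger_gap: 0.245
```

```bash
python3 lever.py 167 161 155 149 143
```

```text
dir now deg 173.27845371685484 r 95.93225547845303 F [-1.3 -0.8  1.6] gap 21.523466034896902
jaw 82.73542518634312
167.0 [-0.0014  0.0104  0.0009] [-0.  -0.   5.7]
161.0 [-0.0029  0.0202  0.0009] [-0.  -0.  11.7]
155.0 [-0.0054  0.0298  0.0009] [-0.  -0.  17.7]
149.0 [-0.009   0.0391  0.0009] [-0.  -0.  23.7]
143.0 [-0.0134  0.048   0.0009] [-0.  -0.  29.7]
```

Call:
step_arm:
  series: "-0.001 0.0104 0 0 0 6; -0.0025 0.0202 0 0 0 12; -0.005 0.0298 0 0 0 18; -0.0085 0.0391 0 0 0 24; -0.013 0.048 0 0 0 30"

```text
time: 5.05
tcp_pos: [497.7, 408.5, 132.0]
tool_rot: [0.321, 0.947, -0.001, -0.002]
force: [-4.8, 1.1, 2.6]
finger_gap: 0.244
```

```bash
python3 lever.py 139 136 133 131 129 127
```

```text
dir now deg 143.27422038246957 r 97.11216704228775 F [-4.8  1.1  2.6] gap 21.452509319627822
jaw 52.507856134178255
139.0 [-0.0023  0.0071  0.0009] [-0.1 -0.2  3.5]
136.0 [-0.0027  0.0121  0.0009] [-0.1 -0.1  6.5]
133.0 [-0.0034  0.017   0.0009] [-0.1 -0.1  9.5]
131.0 [-0.004   0.0203  0.0009] [-0.1 -0.1 11.5]
129.0 [-0.0047  0.0235  0.0009] [-0.1 -0.1 13.5]
127.0 [-0.0056  0.0267  0.0009] [-0.2 -0.1 15.5]
```

Call:
step_arm:
  series: "-0.001 0.004 0 0 0 2; -0.002 0.008 0 0 0 4; -0.0025 0.0121 0 0 0 6; -0.003 0.017 0 0 0 9; -0.003 0.017 0 0 0 9"

```text
time: 5.55
tcp_pos: [509.1, 421.8, 132.0]
tool_rot: [0.395, 0.919, -0.0, -0.003]
force: [-5.7, 3.9, 1.8]
finger_gap: 0.248
```

```bash
python3 lever.py 133 131 129 127
```

```text
dir now deg 132.9359744030885 r 97.4807309472728 F [-5.7  3.9  1.8] gap 21.81789253107232
jaw 43.42294486369095
133.0 [-0.0025 -0.0001  0.001 ] [-0.2 -0.3  0.4]
131.0 [-0.0026  0.0032  0.001 ] [-0.2 -0.3  2.4]
129.0 [-0.0028  0.0065  0.001 ] [-0.2 -0.3  4.4]
127.0 [-0.0031  0.0098  0.0009] [-0.2 -0.3  6.4]
```

Call:
step_arm:
  series: "0.001 0.0015 0 0 0 1; 0.001 0.003 0 0 0 2; 0.001 0.0045 0 0 0 3; 0.001 0.006 0 0 0 4; 0.001 0.006 0 0 0 4"

```text
time: 6.05
tcp_pos: [510.8, 423.3, 131.7]
tool_rot: [0.427, 0.904, -0.005, -0.004]
force: [-8.0, -10.7, 8.2]
finger_gap: 0.248
```

```bash
python3 lever.py 127 125
```

```text
dir now deg 131.60025027653785 r 97.45751534082942 F [ -8.  -10.7   8.2] gap 21.83469241795923
jaw 39.391824773760945
127.0 [-0.0025  0.0077  0.0006] [-0.7 -0.2  2.4]
125.0 [-0.0027  0.011   0.0005] [-0.7 -0.2  4.4]
```

Call:
step_arm:
  series: "0 0 0 0 0 0; 0 0 0 0 0 0; 0 0 0 0 0 0; 0 0 0 0 0 0; 0 0 0 0 0 0"
  hand: -1

```text
time: 6.55
tcp_pos: [510.9, 423.5, 131.6]
tool_rot: [0.427, 0.904, -0.005, -0.004]
force: [-0.0, 0.6, -0.5]
finger_gap: 0.672
```

Call:
step_arm:
  series: "0 0 -0.03 0 0 0; 0 0 -0.07 0 0 0; 0 0 -0.12 0 0 0; 0 0 -0.17 0 0 0; 0 0 -0.17 0 0 0"

```text
time: 7.05
tcp_pos: [516.2, 427.1, 312.3]
tool_rot: [0.427, 0.904, 0.003, -0.0]
force: [-0.1, 0.6, 1.2]
finger_gap: 0.996
```

```bash
python3 plan.py 420 -100 330 90
```

```text
t 7.05 now [516.2 427.1 312.3] jaw 39.4 z [ 0.002  0.005 -1.   ] F [-0.1  0.6  1.2] gap 87.7 j [ 0.65  0.22  1.53  0.    1.39 -0.04]
jaw+0 shift [-0.3462 -0.4088 -0.0207] rot [ 3.30e-01 -3.00e-02 -5.06e+01] | rows>= 10.7
jaw+180 shift [-0.3462 -0.4088 -0.0207] rot [-4.000e-02 -4.000e-01  1.294e+02] | rows>= 15.1
```

```bash
python3 - <<'E'
from fit import *
t=load("top");s=load("side")
crop(t,"pics/tC.png",360,225,470,305,7)
crop(s,"pics/sC.png",140,280,300,400,5)
B=lambda x,y:(280+x/4,170+y/4)
print(np.round(p2w(t,[B(468,275),B(468,443),B(570,287),B(570,458),B(672,287),B(672,455)],186),1))
SB=lambda x,y:(200+x/4,160+y/4)
print(np.round(p2w(s,[SB(535,150),SB(693,163),SB(570,115),SB(722,130),SB(587,82),SB(735,95)],186),1))
E
```

```text
[[ 507.2 -221.6  186. ]
 [ 397.8 -221.   186. ]
 [ 500.2 -288.1  186. ]
 [ 389.  -286.9  186. ]
 [ 501.1 -354.9  186. ]
 [ 391.7 -353.1  186. ]]
[[ 505.6 -214.1  186. ]
 [ 400.3 -219.2  186. ]
 [ 496.8 -281.8  186. ]
 [ 390.9 -281.5  186. ]
 [ 499.  -347.8  186. ]
 [ 392.3 -349.6  186. ]]
```

View pics/tC.png

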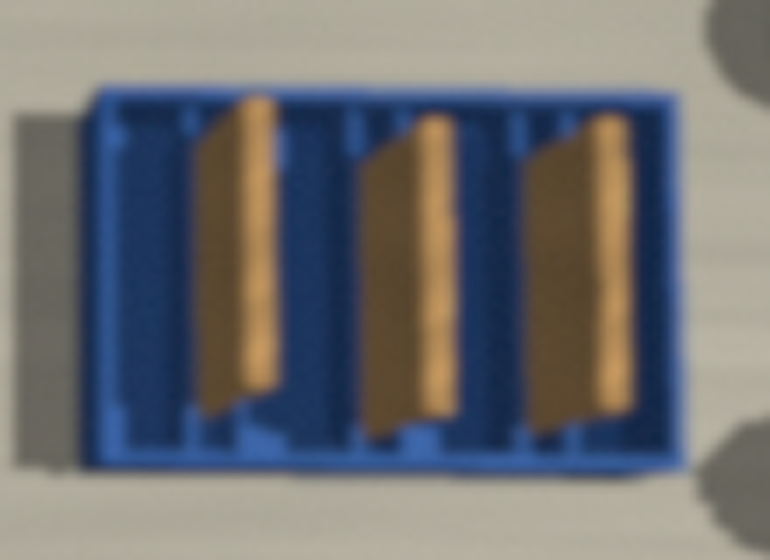

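View pics/sC.png

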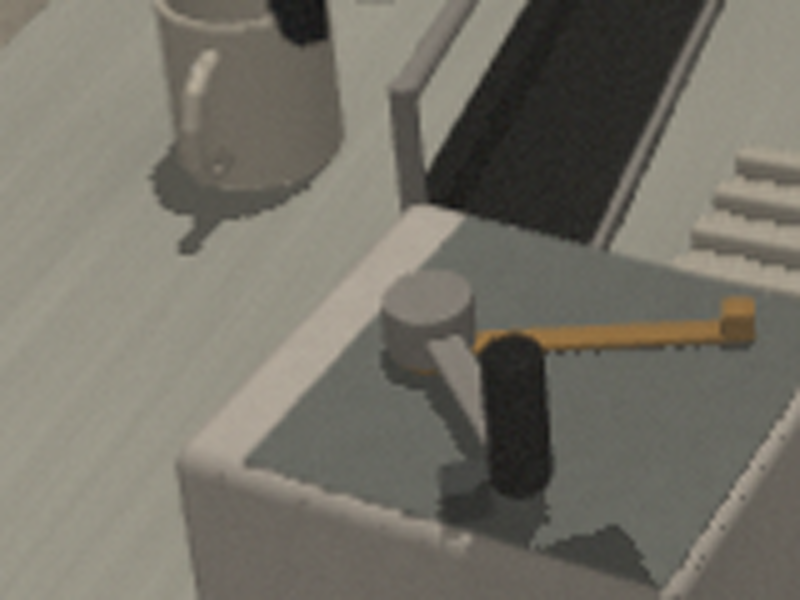

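```bash
python3 plan.py 440 150 330 -20; python3 plan.py 452 -219 300 -90
```

```text
t 7.15 now [513.7 425.2 304.3] jaw 39.4 z [-0.007 -0.002 -1.   ] F [ 0.5  0.3 -0.3] gap 88.1 j [ 0.65  0.22  1.54  0.    1.39 -0.04]
jaw+0 shift [-0.1658 -0.2318 -0.0247] rot [-4.50e-01  3.00e-02  5.94e+01] | rows>= 6.9
jaw+180 shift [-0.1658 -0.2318 -0.0247] rot [-4.000e-02 -5.200e-01 -1.206e+02] | rows>= 14.0
t 7.15 now [513.7 425.2 304.3] jaw 39.4 z [-0.007 -0.002 -1.   ] F [ 0.5  0.3 -0.3] gap 88.1 j [ 0.65  0.22  1.54  0.    1.39 -0.04]
jaw+0 shift [-0.4587 -0.4565  0.0059] rot [ -0.41   0.34 129.4 ] | rows>= 15.1
jaw+180 shift [-0.4587 -0.4565  0.0059] rot [ -0.28  -0.34 -50.6 ] | rows>= 12.9
```

Call:
step_arm:
  series: "-0.166 -0.232 -0.02 0 0 60; -0.166 -0.232 -0.02 0 0 60; -0.166 -0.232 -0.02 0 0 60; -0.166 -0.232 -0.02 0 0 60; -0.166 -0.232 -0.02 0 0 60"
  hand: 0

```text
time: 7.65
tcp_pos: [447.0, 181.6, 319.6]
tool_rot: [0.731, 0.683, -0.006, -0.003]
force: [-0.2, -0.4, -0.0]
finger_gap: 0.569
```

```bash
python3 plan.py 452 -60 320 -70
```

```text
t 7.65 now [447.  181.6 319.6] jaw -3.9 z [-0.013 -0.004 -1.   ] F [-0.2 -0.4 -0. ] gap 50.1 j [ 0.33 -0.14  1.88  0.    1.41  0.4 ]
jaw+0 shift [-0.2407  0.0214  0.0005] rot [-0.47  0.66 66.11] | rows>= 7.7
jaw+180 shift [-0.2407  0.0214  0.0005] rot [  -0.74   -0.53 -113.89] | rows>= 13.3
```

Call:
step_arm:
  series: "-0.28 0.02 0 0 0.5 66; -0.28 0.02 0 0 0.5 66; -0.28 0.02 0 0 0.5 66; -0.28 0.02 0 0 0.5 66; -0.28 0.02 0 0 0.5 66"

```text
time: 8.15
tcp_pos: [446.6, -68.1, 318.5]
tool_rot: [0.93, 0.367, -0.005, -0.003]
force: [0.7, -0.5, -0.9]
finger_gap: 0.498
```

```bash
python3 plan.py 452 -219 270 -90
```

```text
t 8.15 now [446.6 -68.1 318.5] jaw -46.9 z [-0.012  0.002 -1.   ] F [ 0.7 -0.5 -0.9] gap 43.8 j [-0.21 -0.2   1.94 -0.    1.42  0.61]
jaw+0 shift [-0.0988  0.1144  0.0482] rot [-0.37  0.61 43.1 ] | rows>= 5.0
jaw+180 shift [-0.0988  0.1144  0.0482] rot [  -0.77   -0.46 -136.89] | rows>= 15.9
```

Call:
step_arm:
  series: "-0.0988 0.1144 0.048 -0.4 0.6 43; -0.0988 0.1144 0.048 -0.4 0.6 43; -0.0988 0.1144 0.048 -0.4 0.6 43; -0.0988 0.1144 0.048 -0.4 0.6 43; -0.0988 0.1144 0.048 -0.4 0.6 43"

```text
time: 8.65
tcp_pos: [449.8, -220.4, 265.9]
tool_rot: [1.0, -0.001, -0.003, -0.001]
force: [0.2, 0.5, -0.3]
finger_gap: 0.501
```

```bash
python3 plan.py 452 -219.5 148 -90
```

```text
t 8.65 now [ 449.8 -220.4  265.9] jaw -90.1 z [-0.006  0.002 -1.   ] F [ 0.2  0.5 -0.3] gap 44.1 j [-0.5  -0.08  1.93 -0.    1.3   1.07]
jaw+0 shift [ 0.0029 -0.0006  0.1179] rot [-0.14  0.37 -0.09] | rows>= 2.4
jaw+180 shift [ 0.0029 -0.0006  0.1179] rot [  0.57   0.22 179.91] | rows>= 20.9
```

Call:
step_arm:
  series: "0.003 -0.001 0.04 0 0.3 0; 0.003 -0.001 0.075 0 0.3 0; 0.003 -0.001 0.1 0 0.3 0; 0.003 -0.001 0.118 0 0.3 0; 0.003 -0.001 0.118 0 0.3 0"

```text
time: 9.15
tcp_pos: [448.1, -216.9, 142.3]
tool_rot: [1.0, -0.001, -0.005, -0.004]
force: [-0.6, 0.6, -0.1]
finger_gap: 0.5
```

```bash
python3 plan.py; python3 - <<'E'
from h import *
s=load("side");crop(s,"pics/s2.png",260,130,420,250,5)
E
```

```text
t 9.15 now [ 448.1 -216.9  142.3] jaw -90.1 z [-0.011  0.008 -1.   ] F [-0.6  0.6 -0.1] gap 44.0 j [-0.5   0.02  2.07  0.    1.07  1.07]
```

View pics/s2.png

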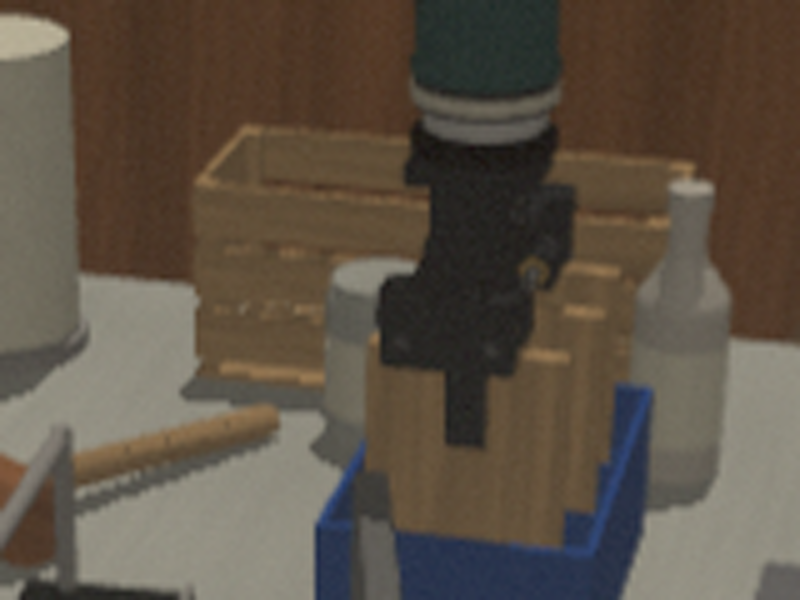

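The fingers straddle the near board (near finger at crop 465,405). Gripping.

Call:
step_arm:
  series: "0 0 0 0.4 0.5 0; 0 0 0 0.4 0.5 0; 0 0 0 0.4 0.5 0; 0 0 0 0.4 0.5 0; 0 0 0 0.4 0.5 0"
  hand: 1
  newtons: 35

```text
time: 9.7
tcp_pos: [450.1, -218.0, 145.4]
tool_rot: [1.0, -0.001, 0.001, -0.006]
force: [-0.1, 0.0, 2.1]
finger_gap: 0.135
```

```bash
python3 plan.py 450 -219.5 350 -90
```

```text
t 9.7 now [ 450.1 -218.   145.4] jaw -90.1 z [ 0.003  0.012 -1.   ] F [-0.1  0.   2.1] gap 11.9 j [-0.51  0.01  2.07  0.01  1.06  1.06]
jaw+0 shift [ 0.0005 -0.001  -0.2046] rot [-0.69 -0.17 -0.09] | rows>= 4.1
jaw+180 shift [ 0.0005 -0.001  -0.2046] rot [ -0.26   1.08 179.91] | rows>= 20.9
```

Call:
step_arm:
  series: "0 0 -0.03 -0.3 0 0; 0 0 -0.07 -0.7 0 0; 0 0 -0.12 -0.7 0 0; 0 0 -0.17 -0.7 0 0; 0 0 -0.205 -0.7 0 0"

```text
time: 10.2
tcp_pos: [450.1, -220.7, 354.4]
tool_rot: [1.0, -0.001, 0.003, 0.001]
force: [1.3, -0.7, -2.1]
finger_gap: 0.134
```

```bash
cat > place.py <<'E'
import sys
from plan import *
# rail pose, place board centre at rail y=yl, tilt th deg, clearance cl mm, raise dz ; L=distance bottom->TCP
rail=np.array([672.5,-16.1]); ry=0.071
def pose(yl,th,cl,dz,L,bx=0):
    t=np.radians(th)
    # board centerline in rail xz plane; axis u=(sin t,cos t); normal toward bar n=(cos t,-sin t); front face = centre+6n
    # front face distance to bar centre = 6+cl ; bottom front corner height z=4+dz
    # centre-line point C(s)=B+s u ; front bottom corner = B+6n -> z: Bz-6 sin t ; lowest is front corner
    Bz=4+dz+6*np.sin(t)
    # (bar-(B+6n)).n = 6+cl   bar=(0,100)
    n=np.array([np.cos(t),-np.sin(t)])
    # evaluate with dz=0 geometry for x
    B0z=4+6*np.sin(t)
    Bx=((0*n[0]+100*n[1])-B0z*n[1]-12-cl)/n[0]
    P=np.array([Bx+bx,Bz])+L*np.array([np.sin(t),np.cos(t)])
    c,s=np.cos(ry),np.sin(ry)
    pos=[rail[0]+c*P[0]-s*yl,rail[1]+s*P[0]+c*yl,P[1]]
    # tool z = (-sin,0,-cos) in rail; y = (cos,0,-sin) 
    z=np.array([-np.sin(t),0,-np.cos(t)]); y=np.array([np.cos(t),0,-np.sin(t)]); x=np.cross(y,z)
    M=R.from_rotvec([0,0,ry]).as_matrix()@np.c_[x,y,z]
    return pos,R.from_matrix(M),Bx
if __name__=="__main__":
    yl,th,cl,dz,L=[float(v) for v in sys.argv[1:6]]
    pos,rot,Bx=pose(yl,th,cl,dz,L)
    s,r=rt()
    d,w=plan(pos,rot)
    print("now",np.round(s["tcp_pos"],1),"F",np.round(s["force"],1),"gap",round(s["finger_gap"]*88,1),"t",s["time"],"j",np.round(s["joints"],2)); print("target",np.round(pos,1),"Bx",round(Bx,1))
    print("shift",np.round(d,4),"rot",np.round(w,2),"rows",max(np.linalg.norm(d)/.05,np.linalg.norm(w)/8.59))
E
python3 place.py 128 20 5 120 140;python3 place.py 128 20 5 0 140; python3 plan.py 560 -150 340 -45
```

```text
now [ 450.1 -220.7  354.4] F [ 1.3 -0.7 -2.1] gap 11.8 t 10.2 j [-0.51 -0.13  1.81  0.    1.45  1.07]
target [659.  111.3 257.6] Bx -52.3
shift [ 0.2078 -0.3325  0.0974] rot [ 15.67 -16.6  -93.09] rows 11.158498116732149
now [ 450.1 -220.7  354.4] F [ 1.3 -0.7 -2.1] gap 11.8 t 10.2 j [-0.51 -0.13  1.81  0.    1.45  1.07]
target [659.  111.3 137.6] Bx -52.3
shift [ 0.207  -0.3328  0.2174] rot [ 15.67 -16.6  -93.09] rows 11.158498116732149
t 10.2 now [ 450.1 -220.7  354.4] jaw -90.1 z [ 0.007 -0.002 -1.   ] F [ 1.3 -0.7 -2.1] gap 11.8 j [-0.51 -0.13  1.81  0.    1.45  1.07]
jaw+0 shift [ 0.1097 -0.0709  0.0149] rot [  0.27  -0.3  -45.09] | rows>= 5.2
jaw+180 shift [ 0.1097 -0.0709  0.0149] rot [ -0.38  -0.33 134.91] | rows>= 15.7
```

Call:
step_arm:
  series: "0.02 -0.014 0 0 0 -7; 0.045 -0.028 0 0 0 -15; 0.07 -0.045 0 0 0 -23; 0.095 -0.06 0 0 0 -31; 0.12 -0.08 0 0 0 -39"

```text
time: 10.7
tcp_pos: [570.9, -140.4, 354.7]
tool_rot: [0.942, 0.336, 0.002, 0.002]
force: [0.1, -0.6, -1.4]
finger_gap: 0.136
```

```bash
python3 plan.py 600 40 340 -5;python3 place.py 128 20 5 120 140
```

```text
t 10.7 now [ 570.9 -140.4  354.7] jaw -50.8 z [ 0.006 -0.002 -1.   ] F [ 0.1 -0.6 -1.4] gap 11.9 j [-0.28  0.05  1.64 -0.    1.45  0.6 ]
jaw+0 shift [ 0.1366 -0.1215  0.0144] rot [ 3.800e-01 -4.000e-02 -4.579e+01] | rows>= 5.3
jaw+180 shift [ 0.1366 -0.1215  0.0144] rot [-5.0000e-02 -4.7000e-01  1.3421e+02] | rows>= 15.6
now [ 570.9 -140.4  354.7] F [ 0.1 -0.6 -1.4] gap 11.9 t 10.7 j [-0.28  0.05  1.64 -0.    1.45  0.6 ]
target [659.  111.3 257.6] Bx -52.3
shift [ 0.2271 -0.1399  0.097 ] rot [ 18.83  -9.58 -54.29] rows 6.78166327551407
```

Call:
step_arm:
  series: "0.035 -0.024 0.005 0 0 -9; 0.07 -0.05 0.01 0 0 -18; 0.105 -0.075 0.01 0 0 -27; 0.14 -0.1 0.01 0 0 -36; 0.175 -0.12 0.01 0 0 -45"

```text
time: 11.2
tcp_pos: [630.4, 65.3, 344.2]
tool_rot: [0.753, 0.658, 0.001, 0.003]
force: [1.4, -0.7, -1.4]
finger_gap: 0.134
```

```bash
python3 place.py 128 20 5 120 140
```

```text
now [630.4  65.3 344.2] F [ 1.4 -0.7 -1.4] gap 11.8 t 11.2 j [ 0.07  0.14  1.56 -0.    1.44  0.2 ]
target [659.  111.3 257.6] Bx -52.3
shift [0.0496 0.0217 0.0867] rot [ 20.23  -1.94 -11.7 ] rows 2.7301704674657574
```

Call:
step_arm:
  series: "0.012 0.005 0.02 5 -0.5 -3; 0.025 0.011 0.043 10 -1 -6; 0.037 0.016 0.065 15 -1.5 -9; 0.0496 0.0217 0.0867 20.2 -1.9 -11.7; 0.0496 0.0217 0.0867 20.2 -1.9 -11.7"

```text
time: 11.7
tcp_pos: [658.3, 112.6, 247.1]
tool_rot: [0.67, 0.72, -0.132, -0.123]
force: [-0.8, -0.3, -3.0]
finger_gap: 0.134
```

```bash
python3 place.py 128 20 5 30 140;python3 plan.py; python3 - <<'E'
from h import *
s=load("side");crop(s,"pics/s3.png",160,100,420,360,3)
t=load("top");crop(t,"pics/t3.png",200,100,460,300,3)
E
```

```text
now [658.3 112.6 247.1] F [-0.8 -0.3 -3. ] gap 11.8 t 11.7 j [0.12 0.49 1.33 0.02 1.69 0.05]
target [659.  111.3 167.6] Bx -52.3
shift [-0.0014  0.0288  0.0741] rot [-0.82  0.01  0.11] rows 1.5893657390257536
t 11.7 now [658.3 112.6 247.1] jaw 4.2 z [-0.355 -0.025 -0.935] F [-0.8 -0.3 -3. ] gap 11.8 j [0.12 0.49 1.33 0.02 1.69 0.05]
```

View pics/s3.png

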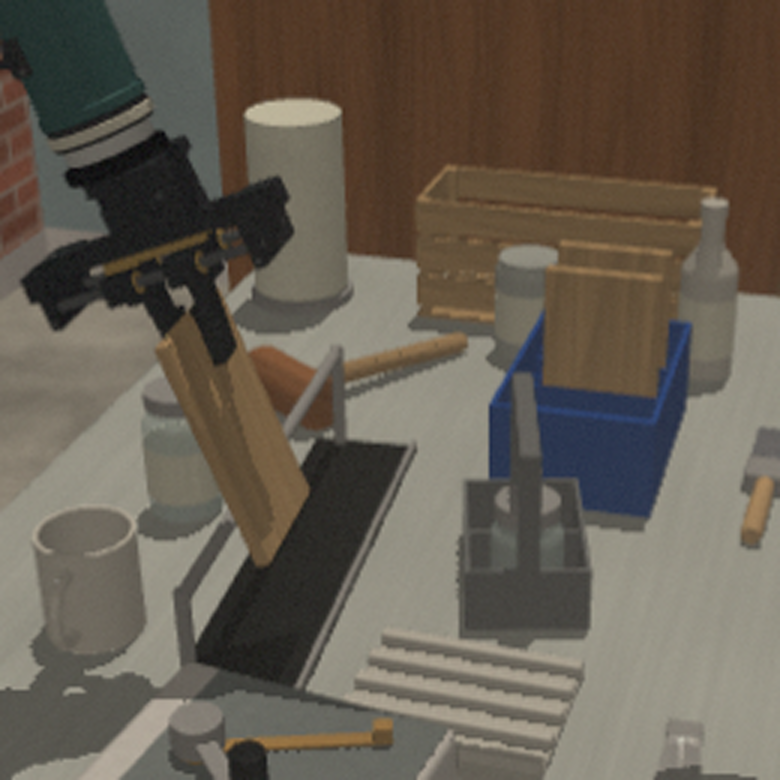

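View pics/t3.png

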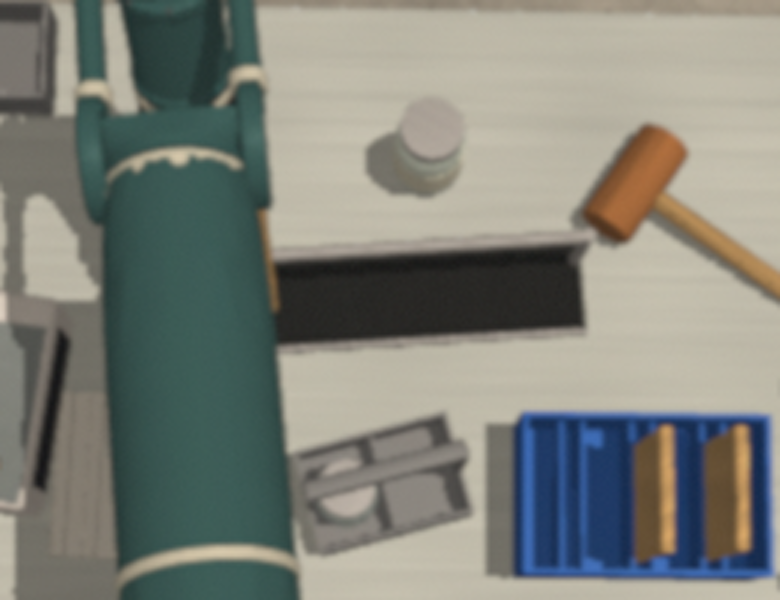

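Call:
step_arm:
  series: "0 0.009 0.025 -0.8 0 0; -0.001 0.018 0.05 -0.8 0 0; -0.0014 0.0288 0.0741 -0.8 0 0; -0.0014 0.0288 0.0741 -0.8 0 0; -0.0014 0.0288 0.0741 -0.8 0 0"

```text
time: 12.3
tcp_pos: [660.4, 109.6, 178.5]
tool_rot: [0.672, 0.721, -0.122, -0.114]
force: [0.1, 0.4, -1.8]
finger_gap: 0.13
```

```bash
python3 place.py 128 20 5 3 140; python3 - <<'E'
from h import *
s=load("side");crop(s,"pics/s4.png",180,200,300,340,5)
E
```

```text
now [660.4 109.6 178.5] F [ 0.1  0.4 -1.8] gap 11.5 t 12.3 j [0.12 0.51 1.42 0.02 1.55 0.05]
target [659.  111.3 140.6] Bx -52.3
shift [0.0018 0.0112 0.0362] rot [ 0.81 -0.01 -0.06] rows 0.7591788833909527
```

View pics/s4.png

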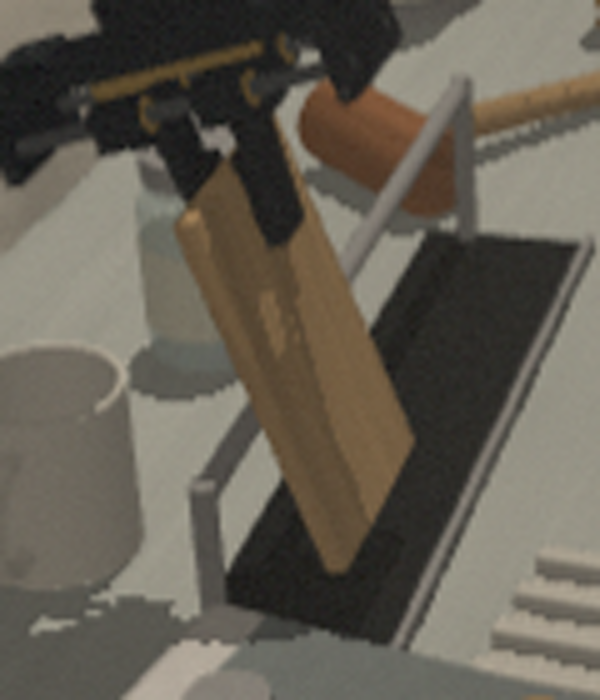

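Call:
step_arm:
  series: "0.0005 0.003 0.01 0.4 0 0; 0.001 0.006 0.02 0.8 0 0; 0.0018 0.01 0.03 0.8 0 0; 0.0018 0.0112 0.0362 0.8 0 0; 0.0018 0.0112 0.0362 0.8 0 0"

```text
time: 12.85
tcp_pos: [658.5, 111.4, 139.0]
tool_rot: [0.671, 0.72, -0.128, -0.119]
force: [0.1, 0.4, -1.5]
finger_gap: 0.135
```

```bash
python3 place.py 128 20 5 0 140
```

```text
now [658.5 111.4 139. ] F [ 0.1  0.4 -1.5] gap 11.9 t 12.85 j [0.12 0.55 1.44 0.02 1.51 0.05]
target [659.  111.3 137.6] Bx -52.3
shift [-0.0002  0.001   0.0011] rot [-0.12 -0.   -0.05] rows 0.02938267926924088
```

Call:
step_arm:
  series: "0 0.0007 0.0019 0 0 0; 0 0.0014 0.0038 0 0 0; 0 0.0014 0.0038 0 0 0"

```text
time: 13.15
tcp_pos: [659.3, 111.4, 137.1]
tool_rot: [0.671, 0.72, -0.127, -0.118]
force: [-0.8, -0.3, 3.8]
finger_gap: 0.134
```

```bash
python3 place.py 128 20 5 0 140; python3 - <<'E'
from h import *
s=load("side");crop(s,"pics/s5.png",180,200,300,340,5)
E
```

```text
now [659.3 111.4 137.1] F [-0.8 -0.3  3.8] gap 11.8 t 13.15 j [0.12 0.55 1.44 0.02 1.5  0.05]
target [659.  111.3 137.6] Bx -52.3
shift [-0.0001 -0.0005 -0.0004] rot [-0.01  0.   -0.04] rows 0.012950905543964358
```

View pics/s5.png

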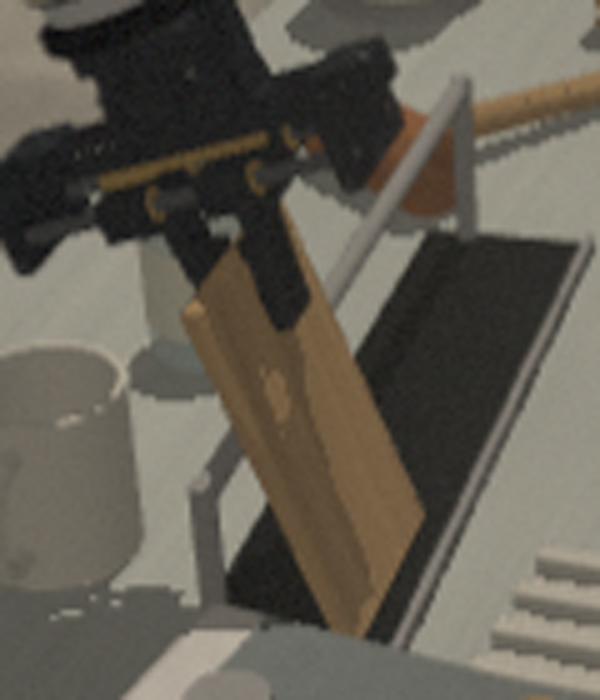

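Call:
step_arm:
  series: "0 0 0 0 0 0; 0 0 0 0 0 0; 0 0 0 0 0 0; 0 0 0 0 0 0"
  hand: 0.3

```text
time: 13.6
tcp_pos: [659.1, 111.4, 136.7]
tool_rot: [0.671, 0.72, -0.127, -0.119]
force: [-0.7, -0.1, 0.0]
finger_gap: 0.348
```

Call:
step_arm:
  series: "0 0 -0.02 0 0 0; 0 0 -0.05 0 0 0; 0 0 -0.09 0 0 0; 0 0 -0.14 0 0 0; 0 0 -0.19 0 0 0"

```text
time: 14.1
tcp_pos: [723.9, 116.0, 316.1]
tool_rot: [0.671, 0.72, -0.128, -0.119]
force: [1.4, 1.1, 0.3]
finger_gap: 0.349
```

```bash
python3 plan.py 560 -150 330 -45; python3 - <<'E'
from h import *
s=load("side");crop(s,"pics/s6.png",180,200,300,340,5)
E
```

```text
t 14.1 now [723.9 116.  316.1] jaw 4.0 z [-0.344 -0.025 -0.939] F [1.4 1.1 0.3] gap 30.7 j [0.12 0.59 1.05 0.02 1.85 0.05]
jaw+0 shift [-0.2538 -0.1758  0.0498] rot [-18.89   8.64  48.51] | rows>= 6.3
jaw+180 shift [-0.2538 -0.1758  0.0498] rot [ -10.5   -22.97 -129.33] | rows>= 15.3
```

View pics/s6.png

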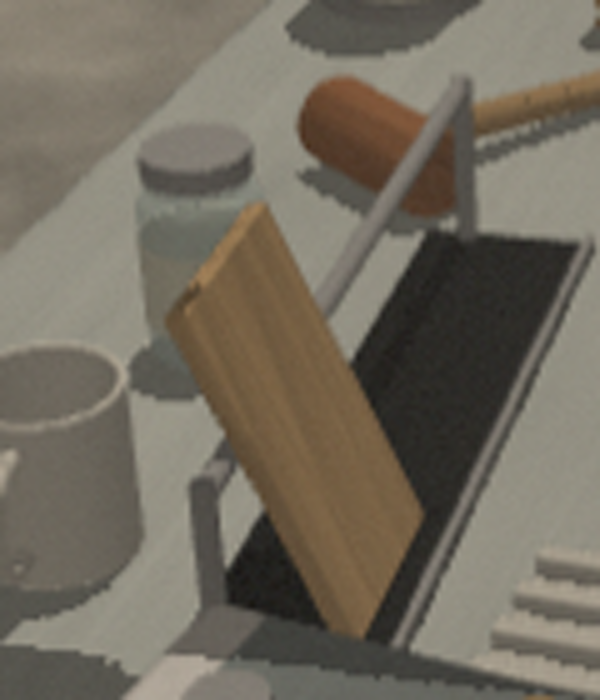

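The first board leans stably on the bar. Going back for the second.

Call:
step_arm:
  series: "-0.254 -0.176 0.04 -19 8.6 48.5; -0.254 -0.176 0.04 -19 8.6 48.5; -0.254 -0.176 0.04 -19 8.6 48.5; -0.254 -0.176 0.04 -19 8.6 48.5; -0.254 -0.176 0.04 -19 8.6 48.5"

```text
time: 14.65
tcp_pos: [596.0, -99.8, 340.1]
tool_rot: [0.891, 0.453, -0.018, -0.02]
force: [0.2, -0.8, 0.2]
finger_gap: 0.351
```

```bash
python3 plan.py 444.5 -285 280 -90
```

```text
t 14.65 now [596.  -99.8 340.1] jaw -36.1 z [-0.05   0.019 -0.999] F [ 0.2 -0.8  0.2] gap 30.9 j [-0.21  0.12  1.59  0.01  1.48  0.42]
jaw+0 shift [-0.2381 -0.0101  0.064 ] rot [-2.39  2.14 53.91] | rows>= 6.3
jaw+180 shift [-0.2381 -0.0101  0.064 ] rot [  -2.54   -2.84 -126.04] | rows>= 14.7
```

Call:
step_arm:
  series: "-0.238 -0.01 0.064 -2.4 2.1 53.9; -0.238 -0.01 0.064 -2.4 2.1 53.9; -0.238 -0.01 0.064 -2.4 2.1 53.9; -0.238 -0.01 0.064 -2.4 2.1 53.9; -0.238 -0.01 0.064 -2.4 2.1 53.9"
  hand: 0.05

```text
time: 15.15
tcp_pos: [442.8, -286.0, 279.3]
tool_rot: [0.995, 0.096, -0.004, -0.004]
force: [1.2, 0.1, 0.3]
finger_gap: 0.473
```

```bash
python3 plan.py 444.5 -285 220 -90
```

```text
t 15.15 now [ 442.8 -286.   279.3] jaw -79.0 z [-0.009  0.007 -1.   ] F [1.2 0.1 0.3] gap 41.6 j [-0.62 -0.03  1.86  0.    1.33  0.76]
jaw+0 shift [ 0.0023 -0.0002  0.0593] rot [-0.47  0.47 10.99] | rows>= 1.3
jaw+180 shift [ 0.0023 -0.0002  0.0593] rot [  -0.69   -0.7  -169.01] | rows>= 19.7
```

Call:
step_arm:
  series: "0.002 0 0.03 -0.4 0.4 6; 0.002 0 0.06 -0.4 0.4 11; 0.002 0 0.1 -0.4 0.4 11; 0.002 0 0.13 -0.4 0.4 11; 0.002 0 0.134 -0.4 0.4 11"

```text
time: 15.65
tcp_pos: [440.1, -282.4, 140.5]
tool_rot: [1.0, -0.0, -0.004, -0.003]
force: [0.3, 0.4, 0.3]
finger_gap: 0.475
```

```bash
python3 plan.py 444.5 -285 146 -90
```

```text
t 15.65 now [ 440.1 -282.4  140.5] jaw -90.0 z [-0.009  0.006 -1.   ] F [0.3 0.4 0.3] gap 41.8 j [-0.62  0.07  2.02  0.    1.06  0.95]
jaw+0 shift [ 0.0043  0.0026 -0.0055] rot [-0.37  0.5  -0.03] | rows>= 0.1
jaw+180 shift [ 0.0043  0.0026 -0.0055] rot [  0.79   0.58 179.97] | rows>= 21.0
```

Call:
step_arm:
  series: "0.004 0.0025 -0.005 -0.4 0.5 0; 0.004 0.0025 -0.005 -0.4 0.5 0; 0.004 0.0025 -0.005 -0.4 0.5 0; 0.004 0.0025 -0.005 -0.4 0.5 0; 0.004 0.0025 -0.005 -0.4 0.5 0"
  hand: 1

```text
time: 16.15
tcp_pos: [445.4, -285.5, 147.4]
tool_rot: [1.0, -0.0, 0.001, 0.001]
force: [-0.1, 0.8, 5.2]
finger_gap: 0.133
```

```bash
python3 plan.py 446 -285 360 -90
```

```text
t 16.15 now [ 445.4 -285.5  147.4] jaw -90.0 z [ 0.003 -0.002 -1.   ] F [-0.1  0.8  5.2] gap 11.7 j [-0.62  0.06  2.01 -0.    1.06  0.95]
jaw+0 shift [ 0.0012 -0.     -0.2126] rot [ 0.13 -0.16 -0.01] | rows>= 4.3
jaw+180 shift [ 0.0012 -0.     -0.2126] rot [ -0.25  -0.21 179.99] | rows>= 21.0
```

Call:
step_arm:
  series: "0 0 -0.03 0 0 0; 0 0 -0.07 0 0 0; 0 0 -0.12 0 0 0; 0 0 -0.17 0 0 0; 0 0 -0.21 0 0 0"

```text
time: 16.65
tcp_pos: [444.8, -285.1, 360.5]
tool_rot: [1.0, -0.0, 0.002, 0.002]
force: [0.2, -0.4, -1.7]
finger_gap: 0.132
```

```bash
python3 plan.py 540 -160 350 -48
```

```text
t 16.65 now [ 444.8 -285.1  360.5] jaw -90.0 z [ 0.005 -0.004 -1.   ] F [ 0.2 -0.4 -1.7] gap 11.6 j [-0.62 -0.07  1.75 -0.    1.46  0.95]
jaw+0 shift [ 0.0951 -0.1251  0.0105] rot [  0.3   -0.18 -42.01] | rows>= 4.9
jaw+180 shift [ 0.0951 -0.1251  0.0105] rot [ -0.22  -0.38 137.99] | rows>= 16.1
```

Call:
step_arm:
  series: "0.02 -0.025 0 0 0 -8; 0.038 -0.05 0 0 0 -16; 0.057 -0.075 0.005 0 0 -25; 0.076 -0.1 0.005 0 0 -33; 0.095 -0.125 0.005 0 0 -41"

```text
time: 17.15
tcp_pos: [540.0, -158.9, 354.8]
tool_rot: [0.936, 0.353, 0.001, 0.002]
force: [0.2, -0.5, -1.9]
finger_gap: 0.135
```

```bash
python3 place.py 0 20 5 150 140
```

```text
now [ 540.  -158.9  354.8] F [ 0.2 -0.5 -1.9] gap 11.9 t 17.15 j [-0.33 -0.    1.69 -0.    1.45  0.52]
target [668.1 -16.4 287.6] Bx -52.3
shift [ 0.1903 -0.0228  0.0672] rot [ 18.83  -9.1  -52.23] rows 6.549373151752128
```

Call:
step_arm:
  series: "0.027 -0.0035 0.01 2.5 -1.3 -7.5; 0.055 -0.007 0.02 5 -2.6 -15; 0.082 -0.01 0.03 7.8 -3.9 -22.5; 0.11 -0.013 0.04 10.5 -5.2 -30; 0.136 -0.016 0.048 13 -6.5 -37"

```text
time: 17.65
tcp_pos: [632.3, -56.5, 305.5]
tool_rot: [0.767, 0.63, -0.092, -0.083]
force: [0.7, -0.4, -1.8]
finger_gap: 0.132
```

```bash
python3 place.py 0 20 5 120 140
```

```text
now [632.3 -56.5 305.5] F [ 0.7 -0.4 -1.8] gap 11.6 t 17.65 j [-0.12  0.32  1.43 -0.02  1.64  0.08]
target [668.1 -16.4 257.6] Bx -52.3
shift [0.0478 0.0379 0.0381] rot [  5.61  -2.41 -14.98] rows 1.8825941930252224
```

Call:
step_arm:
  series: "0.016 0.0126 0.0125 1.9 -0.8 -5; 0.032 0.025 0.025 3.7 -1.6 -10; 0.0478 0.0379 0.038 5.6 -2.4 -15; 0.0478 0.0379 0.038 5.6 -2.4 -15"

```text
time: 18.05
tcp_pos: [668.0, -14.1, 252.2]
tool_rot: [0.669, 0.722, -0.129, -0.121]
force: [0.7, 0.1, -2.3]
finger_gap: 0.13
```

```bash
python3 place.py 0 20 5 20 140
```

```text
now [668.  -14.1 252.2] F [ 0.7  0.1 -2.3] gap 11.4 t 18.05 j [-0.04  0.48  1.33 -0.04  1.69 -0.11]
target [668.1 -16.4 157.6] Bx -52.3
shift [-0.0025  0.0329  0.0886] rot [-0.39 -0.05  0.25] rows 1.8918414473225957
```

Call:
step_arm:
  series: "-0.001 0.011 0.03 -0.4 0 0.2; -0.002 0.022 0.06 -0.4 0 0.2; -0.0025 0.03 0.08 -0.4 0 0.2; -0.0025 0.0329 0.0886 -0.4 0 0.2; -0.0025 0.0329 0.0886 -0.4 0 0.2"

```text
time: 18.55
tcp_pos: [667.0, -16.8, 156.6]
tool_rot: [0.671, 0.72, -0.127, -0.12]
force: [0.2, 0.1, -1.3]
finger_gap: 0.13
```

```bash
python3 place.py 0 20 5 2 140
```

```text
now [667.  -16.8 156.6] F [ 0.2  0.1 -1.3] gap 11.4 t 18.55 j [-0.04  0.53  1.43 -0.04  1.53 -0.11]
target [668.1 -16.4 139.6] Bx -52.3
shift [0.0003 0.0069 0.0156] rot [-0.13 -0.07 -0.01] rows 0.34151637091461884
```

Call:
step_arm:
  series: "0 0.0035 0.008 0 0 0; 0 0.0069 0.0156 0 0 0; 0 0.0069 0.0156 0 0 0; 0 0.0076 0.0175 0 0 0; 0 0.0083 0.0194 0 0 0"

```text
time: 19.05
tcp_pos: [669.3, -16.8, 138.2]
tool_rot: [0.671, 0.72, -0.127, -0.118]
force: [0.9, -0.1, 9.9]
finger_gap: 0.131
```

```bash
python3 place.py 0 20 5 0 140
```

```text
now [669.3 -16.8 138.2] F [ 0.9 -0.1  9.9] gap 11.5 t 19.05 j [-0.04  0.55  1.44 -0.04  1.5  -0.1 ]
target [668.1 -16.4 137.6] Bx -52.3
shift [ 0.0005 -0.0009  0.0009] rot [ 0.03 -0.04 -0.02] rows 0.027959274766790592
```

Contact at 9.9 N; releasing and withdrawing.

Call:
step_arm:
  series: "0 0 0 0 0 0; 0 0 0 0 0 0; 0 0 0 0 0 0; 0 0 0 0 0 0"
  hand: 0.3

```text
time: 19.45
tcp_pos: [669.1, -16.8, 138.1]
tool_rot: [0.671, 0.721, -0.127, -0.119]
force: [-0.2, 0.7, -0.8]
finger_gap: 0.348
```

Call:
step_arm:
  series: "0 0 -0.02 0 0 0; 0 0 -0.05 0 0 0; 0 0 -0.09 0 0 0; 0 0 -0.14 0 0 0; 0 0 -0.19 0 0 0"

```text
time: 19.95
tcp_pos: [733.7, -12.3, 317.5]
tool_rot: [0.671, 0.72, -0.127, -0.119]
force: [1.4, -0.0, 0.1]
finger_gap: 0.349
```

```bash
python3 plan.py 560 -200 330 -55; python3 - <<'E'
from h import *
s=load("side");crop(s,"pics/s7.png",180,170,320,340,4)
E
```

```text
t 19.95 now [733.7 -12.3 317.5] jaw 4.0 z [-0.343 -0.023 -0.939] F [ 1.4 -0.   0.1] gap 30.7 j [-0.03  0.59  1.05 -0.04  1.85 -0.11]
jaw+0 shift [-0.175  -0.1795  0.0523] rot [-18.31  10.31  58.41] | rows>= 7.2
jaw+180 shift [-0.175  -0.1795  0.0523] rot [ -11.95  -21.21 -119.5 ] | rows>= 14.2
```

View pics/s7.png

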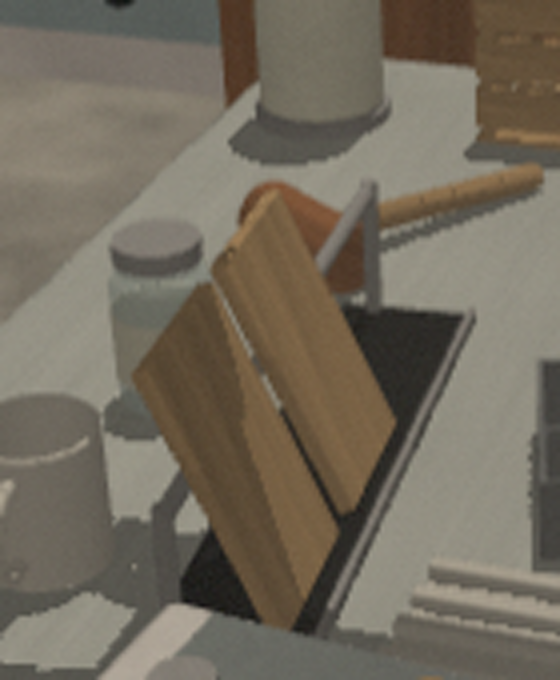

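Two boards lean with a gap between them. Third board.

Call:
step_arm:
  series: "-0.175 -0.18 0.045 -18.3 10.3 58.4; -0.175 -0.18 0.045 -18.3 10.3 58.4; -0.175 -0.18 0.045 -18.3 10.3 58.4; -0.175 -0.18 0.045 -18.3 10.3 58.4; -0.175 -0.18 0.045 -18.3 10.3 58.4"

```text
time: 20.5
tcp_pos: [566.2, -198.6, 343.8]
tool_rot: [0.894, 0.444, -0.036, -0.036]
force: [-0.0, -1.5, 0.4]
finger_gap: 0.353
```

```bash
python3 plan.py 446 -352 290 -90
```

```text
t 20.5 now [ 566.2 -198.6  343.8] jaw -37.3 z [-0.096  0.033 -0.995] F [-0.  -1.5  0.4] gap 31.1 j [-0.38  0.14  1.56 -0.    1.54  0.27]
jaw+0 shift [-0.1931  0.0024  0.06  ] rot [-4.28  4.24 52.78] | rows>= 6.2
jaw+180 shift [-0.1931  0.0024  0.06  ] rot [  -5.06   -5.12 -127.05] | rows>= 14.8
```

Call:
step_arm:
  series: "-0.193 0.002 0.06 -4.3 4.2 52.8; -0.193 0.002 0.06 -4.3 4.2 52.8; -0.193 0.002 0.06 -4.3 4.2 52.8; -0.193 0.002 0.06 -4.3 4.2 52.8; -0.193 0.002 0.06 -4.3 4.2 52.8"
  hand: 0.05

```text
time: 21.0
tcp_pos: [441.1, -354.6, 287.5]
tool_rot: [0.996, 0.085, -0.009, -0.008]
force: [0.5, 0.7, 0.2]
finger_gap: 0.478
```

```bash
python3 plan.py 446 -352 146 -90
```

```text
t 21.0 now [ 441.1 -354.6  287.5] jaw -80.2 z [-0.02   0.014 -1.   ] F [0.5 0.7 0.2] gap 42.0 j [-0.72  0.05  1.76 -0.    1.36  0.68]
jaw+0 shift [0.0078 0.0007 0.1414] rot [-0.88  1.09  9.76] | rows>= 2.8
jaw+180 shift [0.0078 0.0007 0.1414] rot [  -1.62   -1.3  -170.23] | rows>= 19.8
```

Call:
step_arm:
  series: "0.008 0 0.03 -0.9 1.1 5; 0.008 0 0.06 -0.9 1.1 9.8; 0.008 0 0.1 -0.9 1.1 9.8; 0.008 0 0.135 -0.9 1.1 9.8; 0.008 0 0.139 -0.9 1.1 9.8"

```text
time: 21.5
tcp_pos: [442.5, -348.3, 142.8]
tool_rot: [1.0, -0.0, -0.004, -0.003]
force: [-0.0, 0.4, -0.9]
finger_gap: 0.476
```

```bash
python3 plan.py 446 -352 146 -90
```

```text
t 21.5 now [ 442.5 -348.3  142.8] jaw -90.0 z [-0.008  0.006 -1.   ] F [-0.   0.4 -0.9] gap 41.8 j [-0.71  0.14  1.94 -0.    1.07  0.86]
jaw+0 shift [ 0.0035  0.0037 -0.0033] rot [-0.37  0.45 -0.05] | rows>= 0.1
jaw+180 shift [ 0.0035  0.0037 -0.0033] rot [  0.71   0.58 179.95] | rows>= 20.9
```

Call:
step_arm:
  series: "0.0035 0.003 -0.003 -0.4 0.4 0; 0.0035 0.003 -0.003 -0.4 0.4 0; 0.0035 0.003 -0.003 -0.4 0.4 0; 0.0035 0.003 -0.003 -0.4 0.4 0; 0.0035 0.003 -0.003 -0.4 0.4 0"
  hand: 1

```text
time: 22.0
tcp_pos: [447.2, -351.9, 147.8]
tool_rot: [1.0, -0.0, 0.001, 0.001]
force: [0.4, 1.4, 5.7]
finger_gap: 0.129
```

```bash
python3 plan.py 446 -352 360 -90
```

```text
t 22.0 now [ 447.2 -351.9  147.8] jaw -90.0 z [ 0.002 -0.002 -1.   ] F [0.4 1.4 5.7] gap 11.4 j [-0.71  0.14  1.93 -0.    1.07  0.86]
jaw+0 shift [-0.0008  0.0005 -0.2122] rot [ 0.12 -0.11 -0.04] | rows>= 4.2
jaw+180 shift [-0.0008  0.0005 -0.2122] rot [-1.7000e-01 -1.9000e-01  1.7996e+02] | rows>= 20.9
```

Call:
step_arm:
  series: "0 0 -0.03 0 0 0; 0 0 -0.07 0 0 0; 0 0 -0.12 0 0 0; 0 0 -0.17 0 0 0; 0 0 -0.21 0 0 0"

```text
time: 22.5
tcp_pos: [446.9, -351.6, 361.1]
tool_rot: [1.0, -0.0, 0.002, 0.002]
force: [0.5, 0.0, -1.8]
finger_gap: 0.133
```

```bash
python3 plan.py 560 -250 355 -48
```

```text
t 22.5 now [ 446.9 -351.6  361.1] jaw -90.0 z [ 0.004 -0.004 -1.   ] F [ 0.5  0.  -1.8] gap 11.7 j [-0.71  0.01  1.67 -0.    1.46  0.86]
jaw+0 shift [ 0.113  -0.1017  0.0061] rot [  0.3   -0.13 -42.05] | rows>= 4.9
jaw+180 shift [ 0.113  -0.1017  0.0061] rot [ -0.16  -0.37 137.95] | rows>= 16.1
```

Call:
step_arm:
  series: "0.023 -0.02 0 0 0 -8; 0.045 -0.04 0 0 0 -16; 0.068 -0.06 0.005 0 0 -25; 0.09 -0.08 0.005 0 0 -33; 0.113 -0.102 0.005 0 0 -41"

```text
time: 23.0
tcp_pos: [560.3, -249.0, 355.6]
tool_rot: [0.936, 0.352, 0.001, 0.002]
force: [0.2, 0.4, -1.4]
finger_gap: 0.135
```

```bash
python3 place.py -128 20 5 140 140
```

```text
now [ 560.3 -249.   355.6] F [ 0.2  0.4 -1.4] gap 11.9 t 23.0 j [-0.46  0.1   1.59 -0.    1.45  0.39]
target [ 677.2 -144.1  277.6] Bx -52.3
shift [ 0.157  -0.0021  0.0779] rot [ 18.8   -9.06 -52.28] rows 6.553094363530298
```

Call:
step_arm:
  series: "0.022 0 0.008 2.6 -1.3 -7.5; 0.045 0 0.018 5.2 -2.6 -15; 0.068 0 0.028 8 -3.9 -22.5; 0.09 0 0.04 10.6 -5.2 -30; 0.112 -0.001 0.052 13.3 -6.5 -37"

```text
time: 23.5
tcp_pos: [644.7, -174.2, 302.9]
tool_rot: [0.767, 0.629, -0.093, -0.085]
force: [1.8, -0.8, -2.3]
finger_gap: 0.134
```

```bash
python3 place.py -128 20 5 120 140
```

```text
now [ 644.7 -174.2  302.9] F [ 1.8 -0.8 -2.3] gap 11.7 t 23.5 j [-0.27  0.39  1.35 -0.05  1.65 -0.07]
target [ 677.2 -144.1  257.6] Bx -52.3
shift [0.0373 0.0362 0.0362] rot [  5.37  -2.51 -15.01] rows 1.879026230643927
```

Call:
step_arm:
  series: "0.0125 0.012 0.012 1.8 -0.8 -5; 0.025 0.024 0.024 3.6 -1.6 -10; 0.0373 0.036 0.036 5.4 -2.5 -15; 0.0373 0.036 0.036 5.4 -2.5 -15"

```text
time: 23.9
tcp_pos: [677.2, -141.7, 252.8]
tool_rot: [0.67, 0.721, -0.129, -0.121]
force: [0.8, -0.6, -2.4]
finger_gap: 0.135
```

```bash
python3 place.py -128 20 5 20 140; python3 - <<'E'
from h import *
s=load("side");crop(s,"pics/s8.png",180,100,340,300,3)
E
```

```text
now [ 677.2 -141.7  252.8] F [ 0.8 -0.6 -2.4] gap 11.9 t 23.9 j [-0.2   0.52  1.27 -0.09  1.69 -0.27]
target [ 677.2 -144.1  157.6] Bx -52.3
shift [-0.0027  0.033   0.0893] rot [-0.36 -0.1   0.22] rows 1.904245140719107
```

View pics/s8.png

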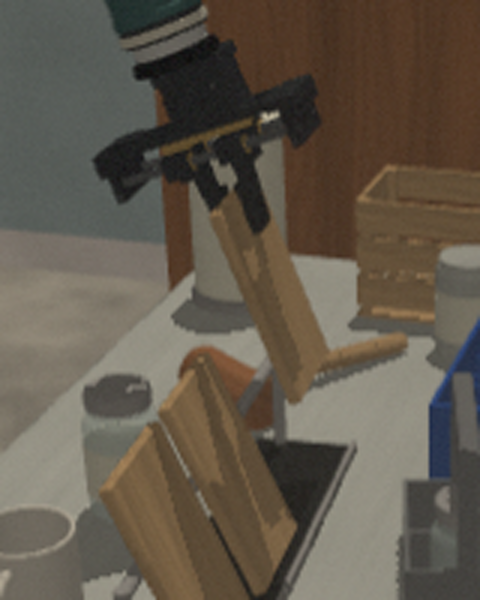

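Call:
step_arm:
  series: "-0.001 0.011 0.03 -0.4 0 0.2; -0.002 0.022 0.06 -0.4 0 0.2; -0.0025 0.03 0.08 -0.4 0 0.2; -0.0025 0.033 0.0893 -0.4 0 0.2; -0.0025 0.033 0.0893 -0.4 0 0.2"

```text
time: 24.45
tcp_pos: [675.9, -146.1, 159.2]
tool_rot: [0.673, 0.719, -0.127, -0.118]
force: [0.2, 0.0, -2.0]
finger_gap: 0.131
```

```bash
python3 place.py -128 20 5 2 140
```

```text
now [ 675.9 -146.1  159.2] F [ 0.2  0.  -2. ] gap 11.5 t 24.45 j [-0.2   0.57  1.37 -0.09  1.54 -0.25]
target [ 677.2 -144.1  139.6] Bx -52.3
shift [0.0019 0.008  0.0179] rot [ 0.05 -0.09 -0.27] rows 0.39388745941479436
```

Call:
step_arm:
  series: "0.001 0.004 0.009 0 0 0; 0.002 0.008 0.0175 0 0 0; 0.002 0.008 0.0179 0 0 0; 0.002 0.0086 0.0198 0 0 0; 0.002 0.0093 0.0215 0 0 0"

```text
time: 24.95
tcp_pos: [678.4, -144.1, 138.6]
tool_rot: [0.673, 0.719, -0.126, -0.117]
force: [1.6, 0.1, 11.2]
finger_gap: 0.132
```

```bash
python3 place.py -128 20 5 0 140
```

```text
now [ 678.4 -144.1  138.6] F [ 1.6  0.1 11.2] gap 11.6 t 24.95 j [-0.2   0.59  1.38 -0.09  1.51 -0.25]
target [ 677.2 -144.1  137.6] Bx -52.3
shift [ 0.0001 -0.0008  0.0014] rot [ 0.22 -0.03 -0.29] rows 0.04222372161127987
```

Call:
step_arm:
  series: "0 0 0 0 0 0; 0 0 0 0 0 0; 0 0 0 0 0 0; 0 0 0 0 0 0"
  hand: 0.3

```text
time: 25.35
tcp_pos: [678.4, -144.1, 138.5]
tool_rot: [0.673, 0.719, -0.126, -0.117]
force: [-0.8, -0.1, -0.2]
finger_gap: 0.352
```

Call:
step_arm:
  series: "0 0 -0.02 0 0 0; 0 0 -0.05 0 0 0; 0 0 -0.09 0 0 0; 0 0 -0.14 0 0 0; 0 0 -0.19 0 0 0"

```text
time: 25.85
tcp_pos: [742.2, -139.5, 318.0]
tool_rot: [0.673, 0.719, -0.126, -0.118]
force: [1.3, -0.3, 0.0]
finger_gap: 0.348
```

```bash
python3 plan.py 500 -250 350 -35
```

```text
t 25.85 now [ 742.2 -139.5  318. ] jaw 3.8 z [-0.34  -0.023 -0.94 ] F [ 1.3 -0.3  0. ] gap 30.6 j [-0.18  0.63  0.99 -0.09  1.86 -0.26]
jaw+0 shift [-0.0943 -0.2449  0.0548] rot [-19.15   6.77  38.37] | rows>= 5.4
jaw+180 shift [-0.0943 -0.2449  0.0548] rot [  -8.66  -24.48 -139.44] | rows>= 16.5
```

Call:
step_arm:
  series: "-0.094 -0.245 0.045 -19 6.8 38; -0.094 -0.245 0.045 -19 6.8 38; -0.094 -0.245 0.045 -19 6.8 38; -0.094 -0.245 0.045 -19 6.8 38; -0.094 -0.245 0.045 -19 6.8 38"

```text
time: 26.35
tcp_pos: [516.2, -243.5, 356.5]
tool_rot: [0.887, 0.462, 0.0, -0.001]
force: [-0.2, -1.6, 0.9]
finger_gap: 0.349
```

```bash
python3 - <<'E'
from h import *
s=load("side");crop(s,"pics/s9.png",170,160,370,400,3)
t=load("top");crop(t,"pics/t9.png",140,140,400,300,3)
E
```

```text
(no output)
```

View pics/s9.png

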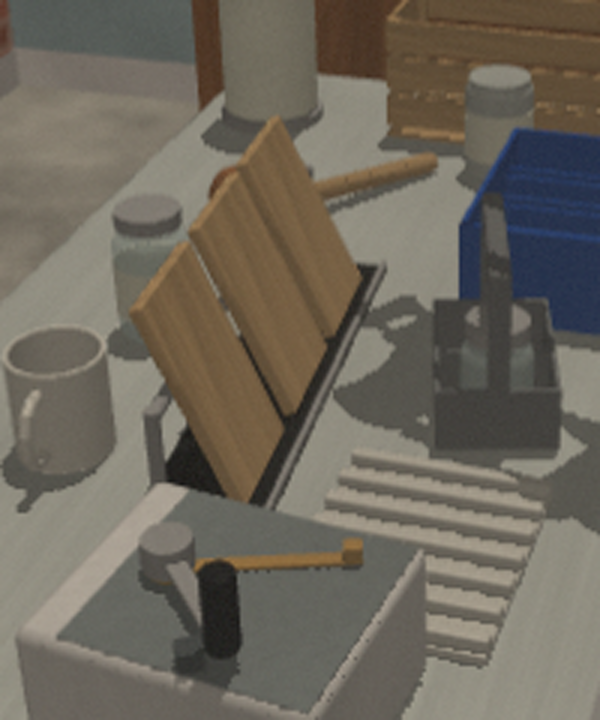

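View pics/t9.png

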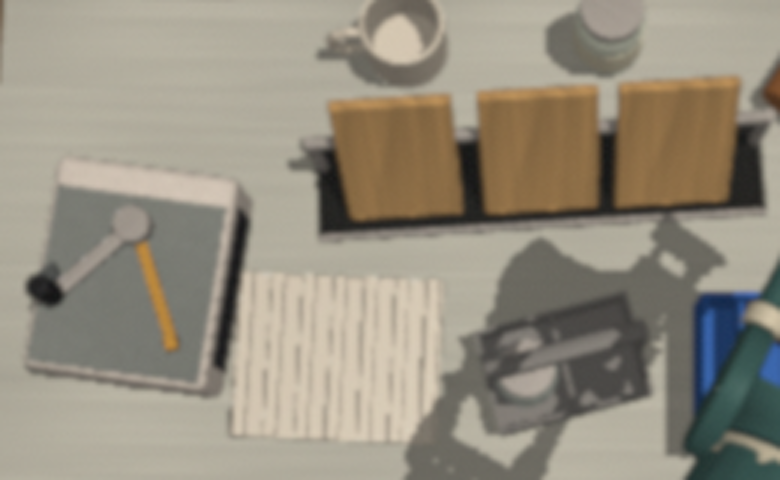

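```bash
python3 - <<'E'
from ov import *
t=load("top");s=load("side")
crop(t,"pics/tD.png",285,230,365,290,10)
p=(460,-41.7,.273)
for cam,nm,r,k in((t,"ovt2",(285,225,375,295),8),(s,"ovs2",(290,210,380,330),6)):
    im,off=view(cam,*r,k)
    box(im,cam,p,50,75,0,55,k,off,(0,0,255))
    box(im,cam,p,9,75,141,159,k,off,(0,255,0))
    cv2.imwrite(f"pics/{nm}.png",im)
E
```

```text
(no output)
```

View pics/ovt2.png

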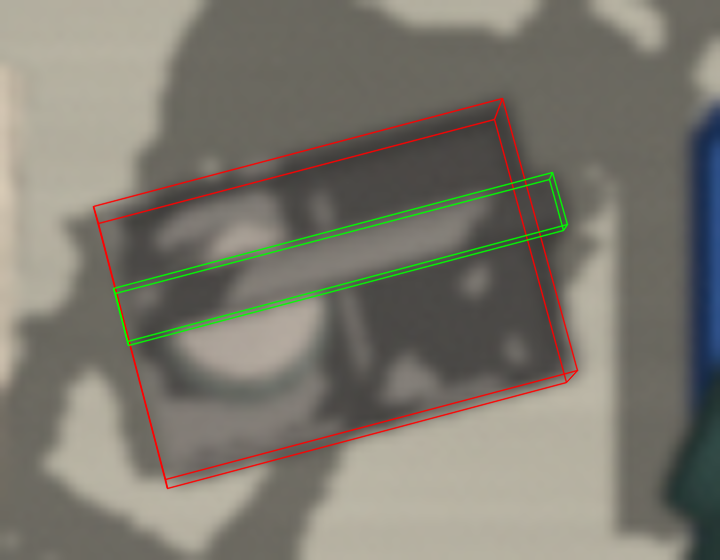

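View pics/ovs2.png

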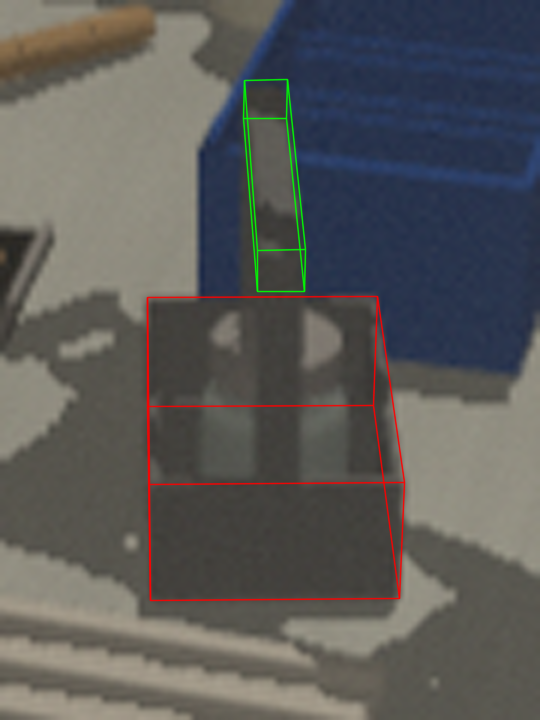

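```bash
python3 plan.py 456 -27 300 15.6; python3 - <<'E'
from fit import *
from ov import *
t=load("top");s=load("side")
crop(t,"pics/tR.png",210,222,300,295,8)
p=(466,175,-.01)
im,off=view(s,250,290,370,400,6)
box(im,s,p,80,100,0,18,6,off,(0,0,255))
cv2.imwrite("pics/sR.png",im)
im,off=view(t,205,215,300,300,8)
box(im,t,p,80,100,0,18,8,off,(0,0,255));cv2.imwrite("pics/tR.png",im)
E
```

```text
t 26.55 now [ 516.5 -243.   357.5] jaw -34.7 z [-0.001  0.002 -1.   ] F [ 0.3  0.4 -0.4] gap 30.8 j [-0.48  0.02  1.67  0.    1.46  0.12]
jaw+0 shift [ 0.143  -0.1727  0.058 ] rot [ -0.07  -0.1  -50.33] | rows>= 5.9
jaw+180 shift [ 0.143  -0.1727  0.058 ] rot [-1.2000e-01  9.0000e-02  1.2967e+02] | rows>= 15.1
```

View pics/tR.png

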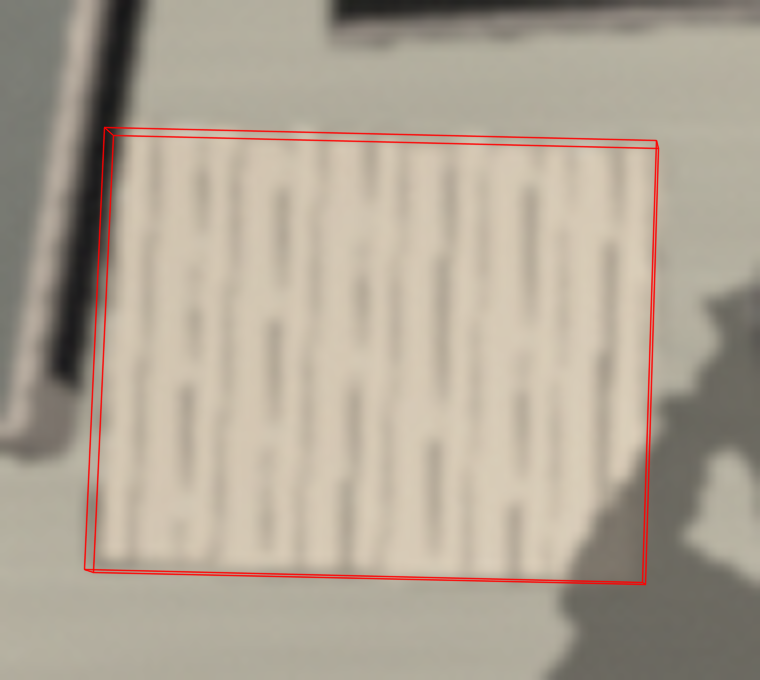

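View pics/sR.png

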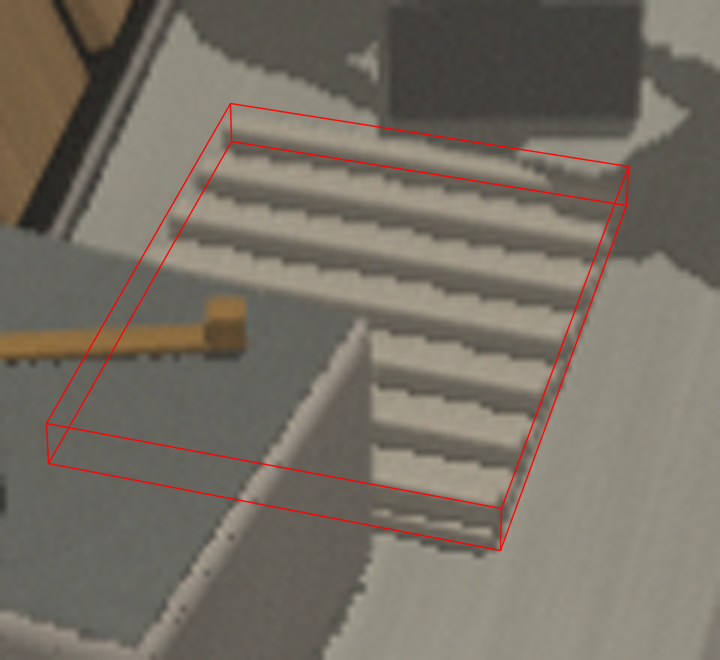

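Call:
step_arm:
  series: "0.143 -0.173 0.058 0 0 -50.3; 0.143 -0.173 0.058 0 0 -50.3; 0.143 -0.173 0.058 0 0 -50.3; 0.143 -0.173 0.058 0 0 -50.3; 0.143 -0.173 0.058 0 0 -50.3"
  hand: -0.2

```text
time: 27.15
tcp_pos: [457.5, -22.9, 297.9]
tool_rot: [0.65, 0.76, -0.0, -0.003]
force: [0.9, -0.4, 0.7]
finger_gap: 0.599
```

```bash
python3 plan.py 456 -27 220 15.6
```

```text
t 27.15 now [457.5 -22.9 297.9] jaw 8.9 z [-0.005  0.004 -1.   ] F [ 0.9 -0.4  0.7] gap 52.7 j [-0.11 -0.19  1.96  0.    1.37 -0.26]
jaw+0 shift [-0.0042 -0.0018  0.0779] rot [-0.23 -0.27 -6.68] | rows>= 1.6
jaw+180 shift [-0.0042 -0.0018  0.0779] rot [ -0.41   0.35 173.31] | rows>= 20.2
```

Call:
step_arm:
  series: "-0.004 -0.002 0.03 -0.2 -0.3 -6.7; -0.004 -0.002 0.06 -0.2 -0.3 -6.7; -0.004 -0.002 0.078 -0.2 -0.3 -6.7; -0.004 -0.002 0.078 -0.2 -0.3 -6.7; -0.004 -0.002 0.078 -0.2 -0.3 -6.7"

```text
time: 27.65
tcp_pos: [456.7, -26.1, 219.7]
tool_rot: [0.604, 0.797, -0.001, -0.001]
force: [1.2, -1.0, 0.4]
finger_gap: 0.599
```

```bash
python3 plan.py 456 -27 131 15.6; python3 - <<'E'
from h import *
s=load("side");crop(s,"pics/s10.png",280,120,400,320,4)
E
```

```text
t 27.65 now [456.7 -26.1 219.7] jaw 15.7 z [-0.002 -0.    -1.   ] F [ 1.2 -1.   0.4] gap 52.7 j [-0.11 -0.14  2.07 -0.    1.22 -0.39]
jaw+0 shift [-0.0007 -0.0007  0.0887] rot [-0.12 -0.01  0.12] | rows>= 1.8
jaw+180 shift [-0.0007 -0.0007  0.0887] rot [ 2.0000e-02 -1.9000e-01 -1.7988e+02] | rows>= 20.9
```

View pics/s10.png

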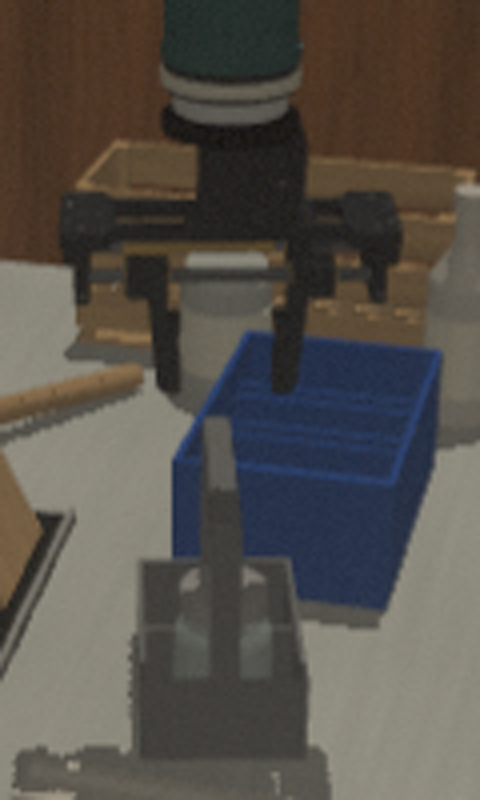

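Call:
step_arm:
  series: "0 0 0.025 0 0 0; 0 0 0.05 0 0 0; 0 0 0.075 0 0 0; 0 0 0.087 0 0 0; 0 0 0.088 0 0 0"

```text
time: 28.2
tcp_pos: [457.0, -26.4, 132.1]
tool_rot: [0.604, 0.797, -0.001, -0.001]
force: [-0.1, -0.6, 0.9]
finger_gap: 0.597
```

```bash
python3 plan.py 456 -27 131 15.6; python3 - <<'E'
from h import *
s=load("side");crop(s,"pics/s11.png",280,160,400,320,4)
E
```

```text
t 28.2 now [457.  -26.4 132.1] jaw 15.7 z [-0.002 -0.    -1.   ] F [-0.1 -0.6  0.9] gap 52.5 j [-0.11 -0.06  2.16 -0.    1.04 -0.39]
jaw+0 shift [-0.0003 -0.0011  0.0011] rot [-0.1  -0.01  0.1 ] | rows>= 0.0
jaw+180 shift [-0.0003 -0.0011  0.0011] rot [ 1.000e-02 -1.600e-01 -1.799e+02] | rows>= 20.9
```

View pics/s11.png

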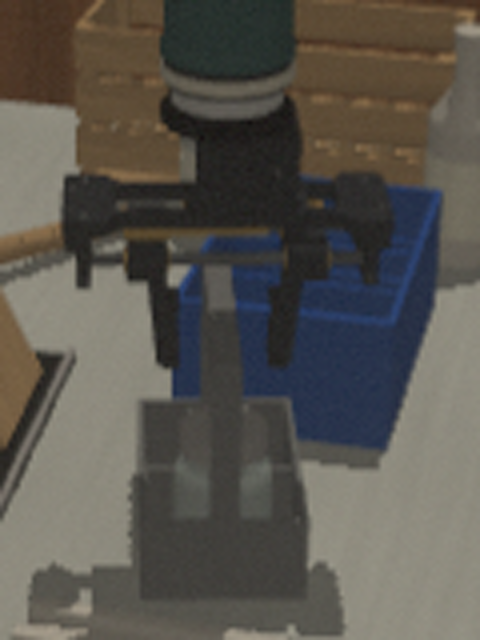

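The handle bar lies between the fingers (about crop 220,330). Gripping.

Call:
step_arm:
  series: "0 0 0.001 0 0 0; 0 0 0.001 0 0 0; 0 0 0.001 0 0 0; 0 0 0.001 0 0 0; 0 0 0.001 0 0 0"
  hand: 1
  newtons: 50

```text
time: 28.75
tcp_pos: [457.7, -26.6, 132.5]
tool_rot: [0.604, 0.797, -0.0, 0.0]
force: [0.3, -0.4, 1.0]
finger_gap: 0.197
```

Call:
step_arm:
  series: "0 0 0 0 0 0; 0 0 0 0 0 0"

```text
time: 28.95
tcp_pos: [457.7, -26.6, 132.5]
tool_rot: [0.604, 0.797, -0.0, 0.0]
force: [0.0, -0.1, 0.3]
finger_gap: 0.198
```

```bash
python3 plan.py 456 -27 131 15.6
```

```text
t 28.95 now [457.7 -26.6 132.5] jaw 15.7 z [ 0.    -0.001 -1.   ] F [ 0.  -0.1  0.3] gap 17.4 j [-0.11 -0.06  2.16 -0.    1.03 -0.39]
jaw+0 shift [ 0.0001 -0.0017  0.0015] rot [-0.    0.05  0.11] | rows>= 0.0
jaw+180 shift [ 0.0001 -0.0017  0.0015] rot [-8.0000e-02 -0.0000e+00 -1.7989e+02] | rows>= 20.9
```

Gripped at 17.4 mm (bar is 18). Lifting gently.

Call:
step_arm:
  series: "0 0 -0.004 0 0 0; 0 0 -0.012 0 0 0; 0 0 -0.024 0 0 0; 0 0 -0.036 0 0 0; 0 0 -0.046 0 0 0"

```text
time: 29.45
tcp_pos: [458.2, -26.6, 180.1]
tool_rot: [0.604, 0.797, 0.0, 0.001]
force: [-0.0, -0.4, -5.4]
finger_gap: 0.195
```

Call:
step_arm:
  series: "0 0 -0.004 0 0 0; 0 0 -0.006 0 0 0; 0 0 -0.006 0 0 0"

```text
time: 29.75
tcp_pos: [458.3, -26.6, 186.4]
tool_rot: [0.604, 0.797, 0.0, 0.001]
force: [-0.5, -0.5, -6.3]
finger_gap: 0.196
```

```bash
python3 plan.py 466 189.5 188 -0.6; python3 - <<'E'
from h import *
s=load("side");crop(s,"pics/s12.png",280,120,400,320,4)
E
```

```text
t 29.75 now [458.3 -26.6 186.4] jaw 15.7 z [ 0.002 -0.001 -1.   ] F [-0.5 -0.5 -6.3] gap 17.2 j [-0.11 -0.11  2.11 -0.    1.15 -0.39]
jaw+0 shift [ 0.2059  0.0659 -0.0018] rot [ 0.12  0.08 16.31] | rows>= 4.3
jaw+180 shift [ 0.2059  0.0659 -0.0018] rot [-1.1000e-01  1.8000e-01 -1.6369e+02] | rows>= 19.1
```

View pics/s12.png

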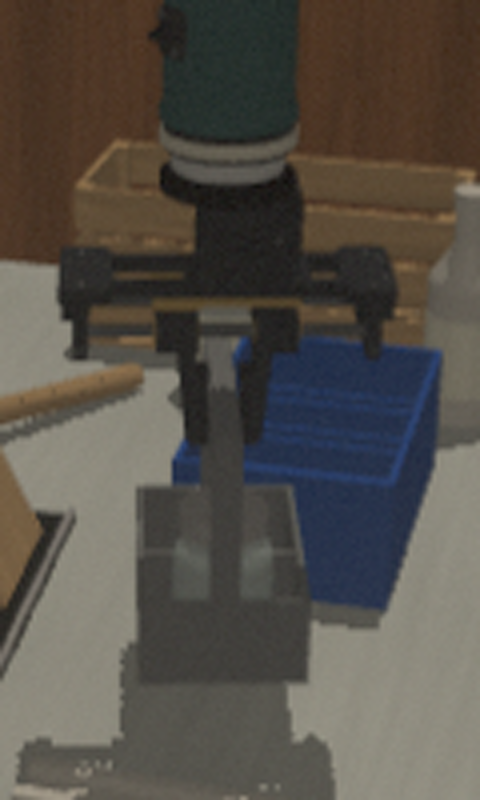

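Call:
step_arm:
  series: "0.004 0.001 0 0 0 0.4; 0.012 0.004 0 0 0 1; 0.022 0.007 0 0 0 1.8; 0.033 0.0105 0 0 0 2.6; 0.044 0.014 0 0 0 3.5"

```text
time: 30.3
tcp_pos: [459.3, 20.7, 185.4]
tool_rot: [0.628, 0.778, -0.0, 0.0]
force: [0.4, 0.0, -6.1]
finger_gap: 0.195
```

```bash
python3 plan.py 466 189.5 188 -0.6
```

```text
t 30.3 now [459.3  20.7 185.4] jaw 12.1 z [ 0.001 -0.001 -1.   ] F [ 0.4  0.  -6.1] gap 17.1 j [-0.01 -0.11  2.11 -0.    1.14 -0.22]
jaw+0 shift [ 0.1636  0.0421 -0.0027] rot [ 0.03  0.04 12.74] | rows>= 3.4
jaw+180 shift [ 0.1636  0.0421 -0.0027] rot [-5.0000e-02  4.0000e-02 -1.6726e+02] | rows>= 19.5
```

Call:
step_arm:
  series: "0.01 0.0026 0 0 0 0.8; 0.022 0.0057 -0.0005 0 0 1.7; 0.034 0.0088 -0.001 0 0 2.6; 0.046 0.012 -0.001 0 0 3.6; 0.058 0.015 -0.001 0 0 4.5"

```text
time: 30.8
tcp_pos: [461.4, 81.7, 186.0]
tool_rot: [0.659, 0.752, -0.0, -0.0]
force: [-0.8, -0.1, -6.5]
finger_gap: 0.197
```

```bash
python3 plan.py 466 189.5 188 -0.6
```

```text
t 30.8 now [461.4  81.7 186. ] jaw 7.6 z [-0. -0. -1.] F [-0.8 -0.1 -6.5] gap 17.3 j [ 0.12 -0.09  2.09 -0.    1.14 -0.01]
jaw+0 shift [ 0.1062  0.0188 -0.0021] rot [-0.02  0.02  8.2 ] | rows>= 2.2
jaw+180 shift [ 0.1062  0.0188 -0.0021] rot [-3.000e-02 -3.000e-02 -1.718e+02] | rows>= 20.0
```

Call:
step_arm:
  series: "0.012 0.002 -0.001 0 0 0.9; 0.024 0.004 -0.002 0 0 1.8; 0.036 0.006 -0.002 0 0 2.7; 0.047 0.008 -0.002 0 0 3.6; 0.058 0.01 -0.002 0 0 4.5"

```text
time: 31.3
tcp_pos: [463.1, 141.7, 187.4]
tool_rot: [0.688, 0.726, -0.001, -0.0]
force: [0.0, -0.0, -7.0]
finger_gap: 0.198
```

```bash
python3 plan.py 466 189.5 188 -0.6
```

```text
t 31.3 now [463.1 141.7 187.4] jaw 3.1 z [-0.001 -0.    -1.   ] F [ 0. -0. -7.] gap 17.4 j [ 0.25 -0.06  2.06  0.    1.15  0.19]
jaw+0 shift [ 0.0476  0.0054 -0.0006] rot [-0.07  0.01  3.65] | rows>= 1.0
jaw+180 shift [ 0.0476  0.0054 -0.0006] rot [-2.0000e-02 -1.1000e-01 -1.7635e+02] | rows>= 20.5
```

Call:
step_arm:
  series: "0.011 0.0012 0 0 0 0.8; 0.022 0.0025 0 0 0 1.7; 0.032 0.0036 0 0 0 2.5; 0.041 0.0046 0 0 0 3.2; 0.047 0.0054 0 0 0 3.65"

```text
time: 31.8
tcp_pos: [465.7, 190.0, 187.1]
tool_rot: [0.711, 0.703, -0.001, -0.001]
force: [-0.0, -0.6, -6.5]
finger_gap: 0.197
```

Call:
step_arm:
  series: "0.001 0 0 0 0 0; 0.001 0 0 0 0 0"

```text
time: 32.0
tcp_pos: [465.5, 191.2, 186.9]
tool_rot: [0.711, 0.704, -0.001, -0.001]
force: [0.7, 0.2, -5.9]
finger_gap: 0.198
```

```bash
python3 plan.py 466 189.5 152 -0.6; python3 - <<'E'
from ov import *
s=load("side");t=load("top")
im,off=view(s,250,170,400,400,3)
box(im,s,(466,174.5,-.01),80,100,0,18,3,off,(0,0,255))
cv2.imwrite("pics/s13.png",im)
E
```

```text
t 32.0 now [465.5 191.2 186.9] jaw -0.6 z [-0.002 -0.    -1.   ] F [ 0.7  0.2 -5.9] gap 17.4 j [ 0.34 -0.02  2.02  0.    1.14  0.35]
jaw+0 shift [-0.0017  0.0006  0.0349] rot [-0.13  0.02  0.04] | rows>= 0.7
jaw+180 shift [-0.0017  0.0006  0.0349] rot [-3.0000e-02 -2.1000e-01 -1.7996e+02] | rows>= 21.0
```

View pics/s13.png

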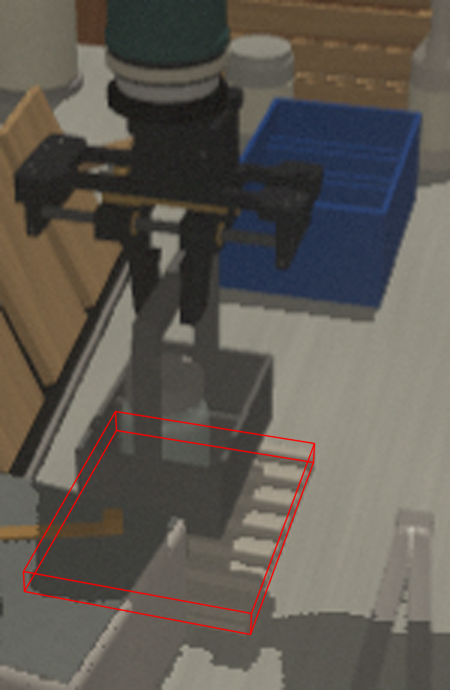

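Call:
step_arm:
  series: "0 0 0.008 0 0 0; -0.001 0 0.017 0 0 0; -0.0017 0.0006 0.026 0 0 0; -0.0017 0.0006 0.032 0 0 0; -0.0017 0.0006 0.0345 0 0 0"

```text
time: 32.6
tcp_pos: [465.3, 188.6, 150.9]
tool_rot: [0.711, 0.703, -0.002, -0.001]
force: [-0.2, -0.2, -6.2]
finger_gap: 0.191
```

Call:
step_arm:
  series: "0 0 0.001 0 0 0; 0 0 0.001 0 0 0"

```text
time: 32.8
tcp_pos: [465.7, 188.7, 150.8]
tool_rot: [0.711, 0.703, -0.002, -0.001]
force: [-2.1, -0.9, -0.4]
finger_gap: 0.198
```

```bash
python3 plan.py 466 189.5 150.5 -0.6
```

```text
t 32.8 now [465.7 188.7 150.8] jaw -0.6 z [-0.004 -0.001 -1.   ] F [-2.1 -0.9 -0.4] gap 17.4 j [0.34 0.01 2.06 0.   1.07 0.35]
jaw+0 shift [0.0008 0.0003 0.0003] rot [-0.21  0.06 -0.02] | rows>= 0.0
jaw+180 shift [0.0008 0.0003 0.0003] rot [9.0000e-02 3.4000e-01 1.7998e+02] | rows>= 21.0
```

Call:
step_arm:
  series: "0 0 0.001 -0.2 0 0; 0 0 0.001 -0.2 0 0; 0 0 0.001 -0.2 0 0"

```text
time: 33.1
tcp_pos: [465.8, 188.8, 150.8]
tool_rot: [0.711, 0.703, -0.0, 0.0]
force: [-4.3, -0.9, 5.3]
finger_gap: 0.197
```

Call:
step_arm:
  series: "0 0 0 0 0 0; 0 0 0 0 0 0; 0 0 0 0 0 0; 0 0 0 0 0 0; 0 0 0 0 0 0"
  hand: -0.2

```text
time: 33.6
tcp_pos: [466.0, 188.9, 150.8]
tool_rot: [0.711, 0.703, -0.0, 0.0]
force: [0.7, 0.8, -0.3]
finger_gap: 0.596
```

Call:
step_arm:
  series: "0 0 -0.02 0 0 0; 0 0 -0.05 0 0 0; 0 0 -0.09 0 0 0; 0 0 -0.14 0 0 0; 0 0 -0.17 0 0 0"

```text
time: 34.1
tcp_pos: [467.0, 189.4, 324.8]
tool_rot: [0.711, 0.703, 0.002, 0.002]
force: [1.3, 0.9, 0.2]
finger_gap: 0.599
```

```bash
python3 plan.py 460 -60 330 40
```

```text
t 34.1 now [467.  189.4 324.8] jaw -0.6 z [ 0.005  0.001 -1.   ] F [1.3 0.9 0.2] gap 52.8 j [ 0.34 -0.11  1.85 -0.    1.4   0.35]
jaw+0 shift [-0.2494 -0.0043 -0.0054] rot [  0.31   0.05 -40.62] | rows>= 5.0
jaw+180 shift [-0.2494 -0.0043 -0.0054] rot [ 7.0000e-02 -3.9000e-01  1.3938e+02] | rows>= 16.2
```

Call:
step_arm:
  series: "-0.249 -0.004 -0.005 0.3 0 -40; -0.249 -0.004 -0.005 0.3 0 -40; -0.249 -0.004 -0.005 0.3 0 -40; -0.249 -0.004 -0.005 0.3 0 -40; -0.249 -0.004 -0.005 0.3 0 -40"

```text
time: 34.6
tcp_pos: [461.5, -29.2, 328.7]
tool_rot: [0.447, 0.895, -0.0, 0.001]
force: [1.8, 0.1, -0.6]
finger_gap: 0.603
```

```bash
python3 plan.py; python3 - <<'E'
from h import *
s=load("side");crop(s,"pics/s14.png",170,180,370,400,3)
t=load("top");crop(t,"pics/t14.png",140,140,400,300,3);crop(t,"pics/t14b.png",140,180,220,280,6)
crop(s,"pics/s14b.png",170,310,310,410,5)
E
```

```text
t 34.6 now [461.5 -29.2 328.7] jaw 36.9 z [ 0.001 -0.001 -1.   ] F [ 1.8  0.1 -0.6] gap 53.1 j [-0.12 -0.19  1.91 -0.    1.42 -0.76]
```

View pics/s14.png

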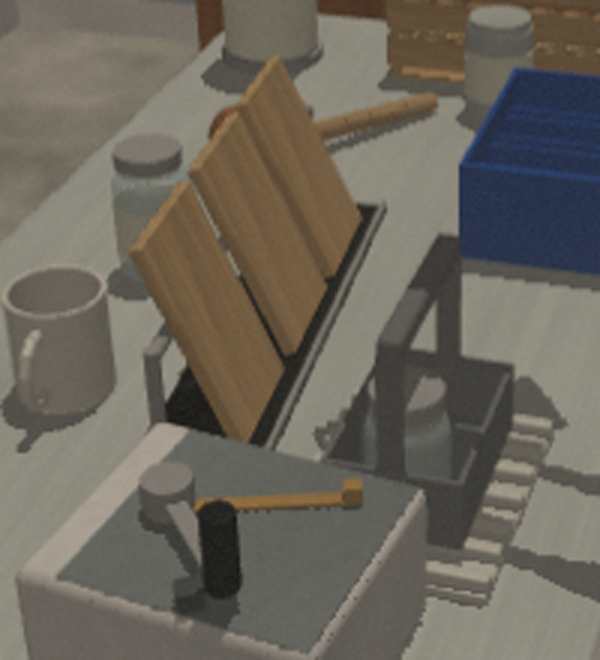

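View pics/t14.png

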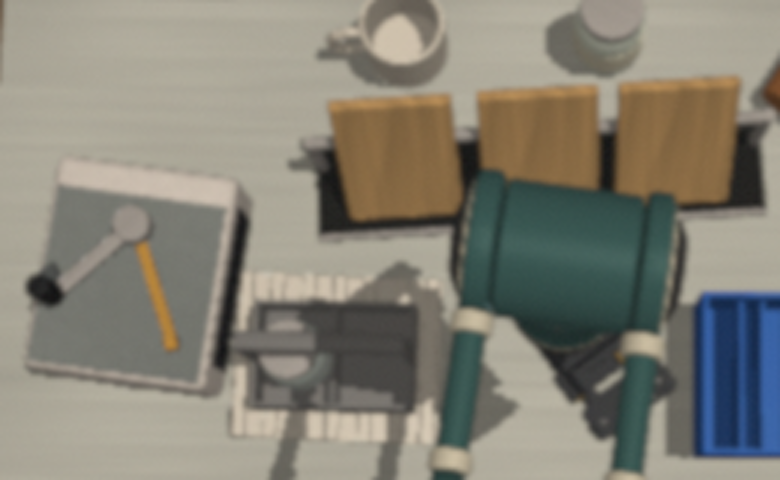

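View pics/t14b.png

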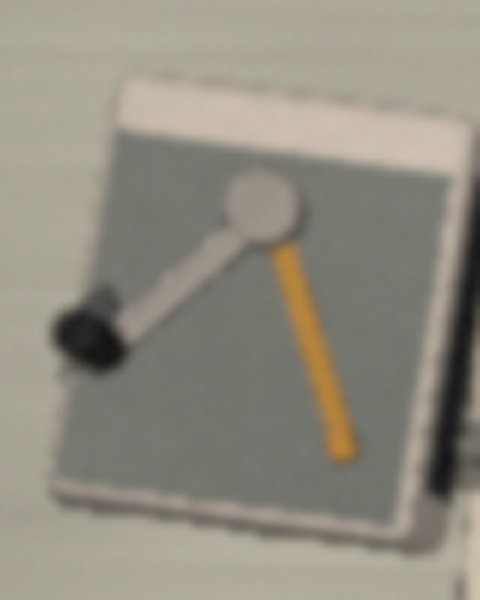

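View pics/s14b.png

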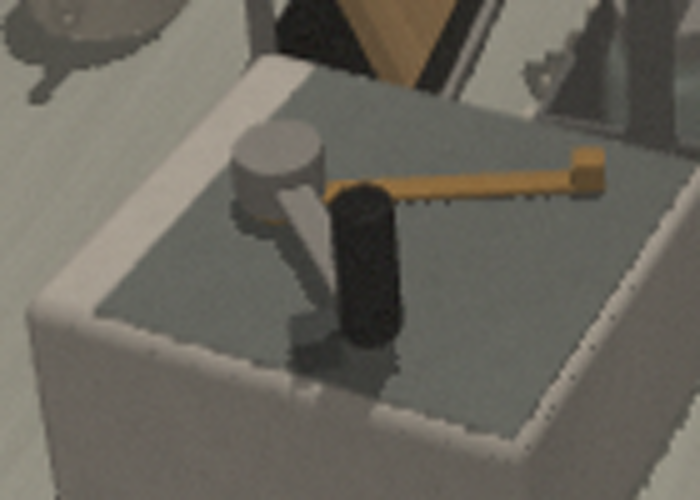

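```bash
cat > brass.py <<'E'
from h import *
def brass(cam,roi,z):
    c=cam["color"].astype(float); x0,y0,x1,y1=roi
    sub=c[y0:y1,x0:x1]; w=np.clip((sub[...,0]-sub[...,2])-35,0,None)  # R-B soft weight
    w[w<5]=0
    v,u=np.nonzero(w); ww=w[v,u]
    P=p2w(cam,np.c_[u+x0,v+y0],z)[:,:2]
    m=(P*ww[:,None]).sum(0)/ww.sum(); D=P-m; C=(D*ww[:,None]).T@D/ww.sum()
    e,V=np.linalg.eigh(C); d=V[:,1]; d=d if d[0]<0 else -d
    return m,np.degrees(np.arctan2(d[1],d[0]))%360,len(u),np.sqrt(e),(D@d).min(),(D@d).max(),P,ww
if __name__=="__main__":
    t=load("top");s=load("side")
    for cam,roi in((t,(175,210,210,265)),(s,(225,330,305,360))):
        for z in(101,103):
            r=brass(cam,roi,z); print(np.round(r[0],1),round(r[1],2),r[2],np.round(r[3],1),np.round(r[4:6],1))
E
python3 brass.py
```

```text
[512.6 330.1] 199.03 192 [ 3.1 29.6] [-53.6  51.7]
[512.3 329.7] 199.03 192 [ 3.1 29.5] [-53.5  51.6]
[506.7 322.7] 203.62 234 [ 4.8 27.7] [-58.3  45.9]
[505.8 325.1] 203.62 234 [ 4.8 27.7] [-58.1  45.8]
```

```bash
python3 - <<'E'
from brass import *
t=load("top");s=load("side")
for r1 in(248,250,252):
    r=brass(t,(175,210,210,r1),101.5); print("top",r1,np.round(r[0],1),round(r[1],2),r[2],np.round(r[3],1))
for u0,u1 in((252,278),(252,281),(256,281)):
    r=brass(s,(u0,335,u1,360),101.5); print("side",u0,u1,np.round(r[0],1),round(r[1],2),r[2],np.round(r[3],1))
# direction from hub center estimates
for name,cam,uv in(("t",t,(140+262/6,180+205/6)),("s",s,(170+278/5,310+148/5))):
    print(name,np.round(p2w(cam,uv,124),1))
E
```

```text
top 248 [524.3 334. ] 199.65 145 [ 3.1 22.4]
top 250 [521.7 333.1] 199.61 155 [ 3.1 24. ]
top 252 [519.  332.1] 199.59 165 [ 3.1 25.7]
side 252 278 [509.4 326.2] 199.06 116 [ 3.2 14.1]
side 252 281 [506.8 325.3] 199.39 128 [ 3.2 15.7]
side 256 281 [503.1 323.9] 199.28 108 [ 3.1 13.5]
t [[575.8 350.5 124. ]]
s [[574.1 352.4 124. ]]
```

```bash
python3 - <<'E'
import numpy as np
from scipy.optimize import least_squares
P=np.array([[488.4,313.5],[480.2,361.6],[497.7,408.5],[509.1,421.8]])
o=least_squares(lambda p:np.hypot(*(P-p).T)-95,[575,350]);print(o.x,o.fun)
d=P-o.x;print(np.degrees(np.arctan2(d[:,1],d[:,0]))%360)
print(o.x+95*np.array([np.cos(np.radians(199.5)),np.sin(np.radians(199.5))]))
d=np.array([510.8,423.4])-o.x;print(np.degrees(np.arctan2(d[1],d[0])))
E
sed -i 's/piv=np.array(\[575.5,350.4\])/piv=np.array([574.2,351.8])/' lever.py; python3 plan.py 511 423 260 40
```

```text
[574.7921326  353.08326816] [ 0.02860461 -0.0252335  -0.05680079  0.06548017]
[204.6163704  174.85516859 144.28999524 133.7108921 ]
[485.24119095 321.37161653]
132.3039355871037
t 34.9 now [461.8 -27.  328.4] jaw 36.6 z [ 0. -0. -1.] F [-0.5  0.2  0. ] gap 52.9 j [-0.11 -0.19  1.91 -0.    1.42 -0.75]
jaw+0 shift [0.3321 0.3076 0.0683] rot [ 0.02  0.02 -3.43] | rows>= 9.2
jaw+180 shift [0.3321 0.3076 0.0683] rot [ 4.0000e-02 -3.0000e-02  1.7657e+02] | rows>= 20.6
```

```bash
sed -i 's/piv=np.array(\[574.2,351.8\])/piv=np.array([574.8,353.1])/' lever.py; python3 plan.py 511 423 280 42.3
```

```text
t 34.9 now [461.8 -27.  328.4] jaw 36.6 z [ 0. -0. -1.] F [-0.5  0.2  0. ] gap 52.9 j [-0.11 -0.19  1.91 -0.    1.42 -0.75]
jaw+0 shift [0.3321 0.3076 0.0483] rot [ 0.02  0.02 -5.73] | rows>= 9.1
jaw+180 shift [0.3321 0.3076 0.0483] rot [ 4.0000e-02 -2.0000e-02  1.7427e+02] | rows>= 20.3
```

Call:
step_arm:
  series: "0.332 0.308 0.04 0 0 -4; 0.332 0.308 0.04 0 0 -4; 0.332 0.308 0.04 0 0 -4; 0.332 0.308 0.04 0 0 -4; 0.332 0.308 0.04 0 0 -4"

```text
time: 35.4
tcp_pos: [488.0, 223.7, 306.3]
tool_rot: [0.417, 0.909, 0.0, 0.0]
force: [0.3, 0.3, -0.5]
finger_gap: 0.596
```

```bash
python3 plan.py 511 423 240 42.3
```

```text
t 35.4 now [488.  223.7 306.3] jaw 40.7 z [ 0.001  0.    -1.   ] F [ 0.3  0.3 -0.5] gap 52.5 j [ 0.38 -0.04  1.81 -0.    1.36 -0.33]
jaw+0 shift [0.1361 0.1473 0.0663] rot [ 0.04  0.02 -1.61] | rows>= 4.2
jaw+180 shift [0.1361 0.1473 0.0663] rot [ 3.0000e-02 -6.0000e-02  1.7839e+02] | rows>= 20.8
```

Call:
step_arm:
  series: "0.136 0.147 0.066 0 0 -1.6; 0.136 0.147 0.066 0 0 -1.6; 0.136 0.147 0.066 0 0 -1.6; 0.136 0.147 0.066 0 0 -1.6; 0.136 0.147 0.066 0 0 -1.6"

```text
time: 35.9
tcp_pos: [508.0, 428.2, 237.0]
tool_rot: [0.402, 0.916, -0.001, -0.001]
force: [-0.2, -1.1, -0.8]
finger_gap: 0.602
```

```bash
python3 plan.py 511 423.2 131 42.3
```

```text
t 35.9 now [508.  428.2 237. ] jaw 42.6 z [-0.003 -0.001 -1.   ] F [-0.2 -1.1 -0.8] gap 53.0 j [ 0.66  0.25  1.63  0.    1.27 -0.08]
jaw+0 shift [-0.0059 -0.0009  0.106 ] rot [-0.14 -0.09  0.29] | rows>= 2.1
jaw+180 shift [-0.0059 -0.0009  0.106 ] rot [ 1.3000e-01 -2.2000e-01 -1.7971e+02] | rows>= 20.9
```

Call:
step_arm:
  series: "-0.004 0 0.02 0 0 0; -0.004 0 0.05 0 0 0; -0.004 0 0.085 0 0 0; -0.004 0 0.104 0 0 0; -0.004 0 0.104 0 0 0"

```text
time: 36.4
tcp_pos: [507.0, 424.1, 128.8]
tool_rot: [0.401, 0.916, -0.004, -0.003]
force: [0.8, -0.2, -0.4]
finger_gap: 0.6
```

```bash
python3 plan.py 511 423.2 131 42.3; python3 - <<'E'
from h import *
s=load("side");crop(s,"pics/s15.png",150,250,310,400,4)
E
```

```text
t 36.4 now [507.  424.1 128.8] jaw 42.7 z [-0.009 -0.005 -1.   ] F [ 0.8 -0.2 -0.4] gap 52.8 j [ 0.66  0.33  1.73  0.    1.09 -0.09]
jaw+0 shift [-0.0034  0.0023 -0.0023] rot [-0.59 -0.12  0.36] | rows>= 0.1
jaw+180 shift [-0.0034  0.0023 -0.0023] rot [   0.19   -0.93 -179.63] | rows>= 20.9
```

View pics/s15.png

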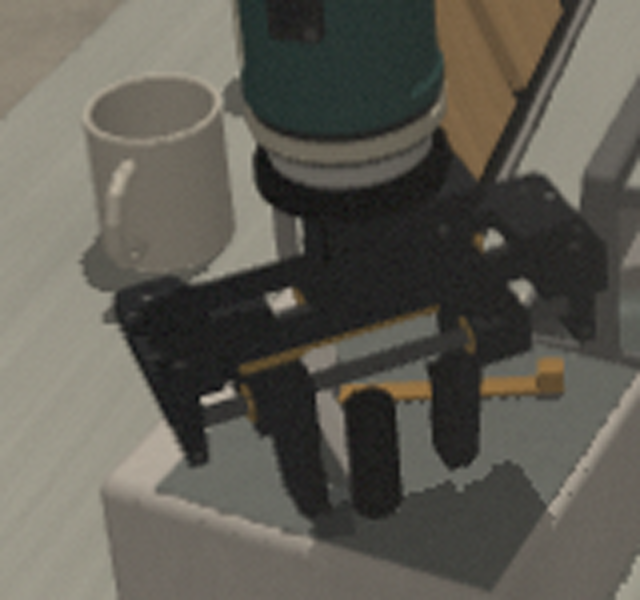

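The post (crop 375,450) stands between the fingers. Closing.

Call:
step_arm:
  series: "-0.003 0.002 -0.002 -0.6 0 0; -0.003 0.002 -0.002 -0.6 0 0; -0.003 0.002 -0.002 -0.6 0 0; -0.003 0.002 -0.002 -0.6 0 0; -0.003 0.002 -0.002 -0.6 0 0"
  hand: 1
  newtons: 12

```text
time: 36.95
tcp_pos: [510.9, 423.1, 134.7]
tool_rot: [0.402, 0.916, 0.001, -0.001]
force: [-4.9, -4.5, 8.0]
finger_gap: 0.243
```

```bash
python3 lever.py 138 144 150 156 162
```

```text
dir now deg 132.40186637008807 r 94.739027655051 F [-4.9 -4.5  8. ] gap 21.380178530790847
jaw 42.65028540670468
138.0 [-0.0002 -0.0093  0.0037] [ 0.1 -0.1 -5.3]
144.0 [-0.0016 -0.0191  0.0037] [  0.1  -0.1 -11.3]
150.0 [-0.0041 -0.0287  0.0037] [  0.1  -0.1 -17.3]
156.0 [-0.0075 -0.0381  0.0037] [  0.1  -0.1 -23.3]
162.0 [-0.0119 -0.047   0.0037] [  0.1  -0.1 -29.3]
```

Call:
step_arm:
  series: "0 -0.009 0 0 0 -5; -0.0015 -0.019 0 0 0 -11; -0.004 -0.0287 0 0 0 -17; -0.0075 -0.038 0 0 0 -23; -0.012 -0.047 0 0 0 -29"

```text
time: 37.45
tcp_pos: [485.0, 382.7, 134.9]
tool_rot: [0.157, 0.988, 0.002, 0.0]
force: [3.9, 2.1, -3.0]
finger_gap: 0.244
```

```bash
python3 lever.py 168 174 180 186 191
```

```text
dir now deg 161.77211510603726 r 94.55443501532635 F [ 3.9  2.1 -3. ] gap 21.431022861476603
jaw 71.89172438985948
168.0 [-0.0001 -0.0103  0.0039] [ 0.2  0.  -6.1]
174.0 [-0.0017 -0.0201  0.0039] [  0.2   0.  -12.1]
180.0 [-0.0043 -0.0297  0.0038] [  0.2   0.  -18.1]
186.0 [-0.0078 -0.039   0.0038] [  0.2   0.  -24.1]
191.0 [-0.0116 -0.0464  0.0038] [  0.2   0.1 -29.1]
```

Call:
step_arm:
  series: "0 -0.0103 0 0 0 -6; -0.0017 -0.02 0 0 0 -12; -0.0043 -0.0297 0 0 0 -18; -0.0078 -0.039 0 0 0 -24; -0.0116 -0.0464 0 0 0 -29"

```text
time: 37.95
tcp_pos: [482.0, 335.0, 135.0]
tool_rot: [-0.097, 0.995, 0.002, 0.001]
force: [1.7, 3.1, -3.6]
finger_gap: 0.248
```

```bash
python3 lever.py 194 197 199.5 
```

```text
dir now deg 191.04725448633909 r 94.5310313367129 F [ 1.7  3.1 -3.6] gap 21.80598233275267
jaw 101.09650346213132
194.0 [ 0.0004 -0.0049  0.0039] [ 0.2  0.2 -2.9]
197.0 [-0.     -0.0099  0.0039] [ 0.2  0.2 -5.9]
199.5 [-0.0005 -0.014   0.0039] [ 0.2  0.2 -8.4]
```

Call:
step_arm:
  series: "0 -0.004 0 0 0 -2; 0 -0.008 0 0 0 -4; 0 -0.0115 0 0 0 -7; -0.0005 -0.014 0 0 0 -8.4; -0.0005 -0.014 0 0 0 -8.4"

```text
time: 38.45
tcp_pos: [485.8, 321.0, 134.9]
tool_rot: [-0.169, 0.986, 0.002, 0.002]
force: [3.7, 0.9, -4.3]
finger_gap: 0.243
```

```bash
python3 lever.py 199.5
```

```text
dir now deg 199.80726372371913 r 94.60212678597847 F [ 3.7  0.9 -4.3] gap 21.34602003812296
jaw 109.46686980479602
199.5 [0.0004 0.0005 0.0039] [ 0.2  0.3 -0. ]
```

Call:
step_arm:
  series: "0 0 0 0 0 0; 0 0 0 0 0 0; 0 0 0 0 0 0; 0 0 0 0 0 0; 0 0 0 0 0 0"
  hand: -0.2

```text
time: 38.95
tcp_pos: [485.7, 321.2, 135.1]
tool_rot: [-0.169, 0.986, 0.002, 0.002]
force: [0.1, 0.8, 0.3]
finger_gap: 0.597
```

Call:
step_arm:
  series: "0 0 -0.02 0 0 0; 0 0 -0.05 0 0 0; 0 0 -0.09 0 0 0; 0 0 -0.13 0 0 0; 0 0 -0.17 0 0 0"

```text
time: 39.45
tcp_pos: [484.8, 320.2, 306.5]
tool_rot: [-0.169, 0.986, 0.002, 0.002]
force: [0.9, -0.0, -0.2]
finger_gap: 0.602
```

```bash
python3 plan.py 470 40 310 90
```

```text
t 39.45 now [484.8 320.2 306.5] jaw 109.5 z [ 0.003  0.005 -1.   ] F [ 0.9 -0.  -0.2] gap 53.0 j [ 0.54  0.05  1.73  0.    1.36 -1.37]
jaw+0 shift [ 0.1073 -0.2593 -0.0048] rot [ 0.23  0.23 19.47] | rows>= 5.6
jaw+180 shift [ 0.1073 -0.2593 -0.0048] rot [  -0.32    0.33 -160.53] | rows>= 18.7
```

Call:
step_arm:
  series: "0.107 -0.259 -0.005 0 0 19; 0.107 -0.259 -0.005 0 0 19; 0.107 -0.259 -0.005 0 0 19; 0.107 -0.259 -0.005 0 0 19; 0.107 -0.259 -0.005 0 0 19"

```text
time: 39.95
tcp_pos: [471.2, 69.1, 309.9]
tool_rot: [-0.004, 1.0, 0.002, 0.002]
force: [1.6, -0.3, 0.3]
finger_gap: 0.601
```

```bash
python3 - <<'E'
from h import *
s=load("side");crop(s,"pics/s16.png",190,300,310,390,6)
t=load("top");crop(t,"pics/t16.png",165,200,215,265,9)
E
```

```text
(no output)
```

View pics/t16.png

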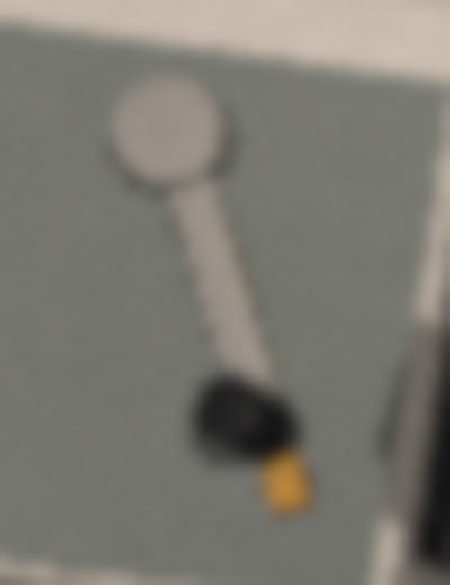

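View pics/s16.png

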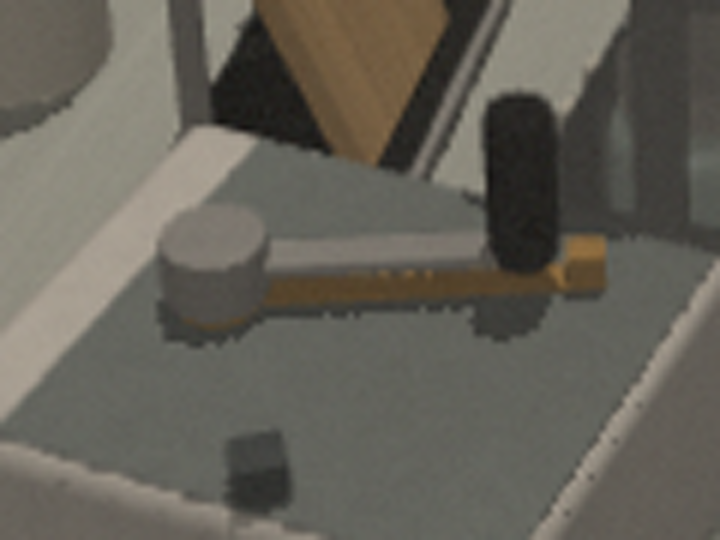

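```bash
python3 - <<'E'
from brass import *
t=load("top");s=load("side")
c=t["color"].astype(float)
def line(cam,rows,cols,byrow,z,lo):
    c=cam["color"].astype(float).copy(); pts=[]
    g=c[...,0]-0.0*c[...,1]
    for a in rows:
        v=g[a,cols[0]:cols[1]] if byrow else g[cols[0]:cols[1],a]
        bg=np.median(v); w=np.clip(v-bg-lo,0,None)
        if w.sum()<10: continue
        q=(w*np.arange(*cols)).sum()/w.sum(); pts.append((q,a) if byrow else (a,q)); 
    P=p2w(cam,pts,z)[:,:2]; m=P.mean(0); u,sv,vt=np.linalg.svd(P-m); d=vt[0]; d=d if d[0]<0 else -d
    print(len(pts),np.round(m,1),round(np.degrees(np.arctan2(d[1],d[0]))%360,2),"scatter",np.round(np.std((P-m)@vt[1]),2)); return pts
p=line(t,range(222,240),(175,203),True,108,12)
print(np.round(p[::4],1))
p=line(t,range(223,239),(177,201),True,108,15)
# brass tip centroid, post-height-corrected
r=brass(t,(190,245,206,262),112); print("tip top z112",np.round(r[0],1),r[2])
E
```

```text
18 [533.5 337.8] 199.28 scatter 0.26
[[186.3 222. ]
 [187.8 226. ]
 [188.9 230. ]
 [190.  234. ]
 [191.2 238. ]]
16 [533.4 337.8] 199.17 scatter 0.24
tip top z112 [470.5 314.2] 35
```

```bash
cat > post.py <<'E'
from h import *
from scipy.optimize import least_squares
def blob(c,roi):
    x0,y0,x1,y1=roi; g=c[y0:y1,x0:x1].astype(float).max(2); w=np.clip(85-g,0,60); 
    v,u=np.nonzero(w>10); ww=w[v,u]; return np.array([(u*ww).sum()/ww.sum()+x0,(v*ww).sum()/ww.sum()+y0]),len(u)
t=load("top");T0=cv2.imread("pics/top0.png")[:,:,::-1]
piv=np.array([575.5,351.8])
def pred(a):
    a=np.radians(a); P=[[piv[0]+95*np.cos(a),piv[1]+95*np.sin(a),z] for z in(112,140,168)]; return w2p(t,P).mean(0)
for nm,c in(("start",T0),("now",t["color"])):
    print(nm,blob(c,(183,236,205,256)))
for a in(198,199,200,201,202,203,204,205): print(a,np.round(pred(a),2))
E
python3 post.py
```

```text
start (array([193.70730977, 245.67825045]), 82)
now (array([191.73734651, 246.42437856]), 81)
198 [191.22 246.58]
199 [191.82 246.39]
200 [192.41 246.2 ]
201 [193.   245.99]
202 [193.59 245.77]
203 [194.17 245.54]
204 [194.75 245.31]
205 [195.33 245.06]
```

```bash
python3 - <<'E'
from brass import *
t=load("top")
a=cv2.resize(cv2.imread("pics/t14b.png")[:,:,::-1],(80,100),interpolation=cv2.INTER_AREA)
old=np.zeros((480,640,3),np.uint8); old[180:280,140:220]=a
def fitline(g,rows,cols,lo,z):
    pts=[]
    for r in rows:
        v=g[r,cols[0]:cols[1]]; w=np.clip(v-np.median(v)-lo,0,None); pts.append(((w*np.arange(*cols)).sum()/w.sum(),r))
    P=p2w(t,pts,z)[:,:2]; m=P.mean(0); d=np.linalg.svd(P-m)[2][0]; d=d if d[0]<0 else -d
    return round(np.degrees(np.arctan2(d[1],d[0]))%360,2),np.round(m,1)
o=old.astype(float); n=t["color"].astype(float)
for rows in (range(223,240),range(223,250),range(225,250)):
    print("pointer",fitline(o[...,0]-o[...,2],rows,(178,206),8,101.5))
for rows in (range(222,240),range(224,240),range(223,238)):
    for lo in (8,14,20):
        print("lever",lo,fitline(n[...,0]+n[...,1]+n[...,2],rows,(178,202),lo*3,108))
# old-image shut lever by column centroid skipped
E
```

```text
pointer (np.float64(199.26), array([533.1, 337.1]))
pointer (np.float64(199.47), array([519.3, 332.3]))
pointer (np.float64(199.47), array([516.5, 331.3]))
lever 8 (np.float64(199.29), array([533.5, 337.9]))
lever 14 (np.float64(199.18), array([533.5, 337.8]))
lever 20 (np.float64(199.53), array([533.5, 337.6]))
lever 8 (np.float64(199.36), array([530.7, 336.9]))
lever 14 (np.float64(199.27), array([530.7, 336.9]))
lever 20 (np.float64(199.65), array([530.7, 336.7]))
lever 8 (np.float64(199.08), array([534.8, 338.4]))
lever 14 (np.float64(199.12), array([534.8, 338.4]))
lever 20 (np.float64(199.38), array([534.8, 338.2]))
```

Call:
step_arm:
  series: "0.2 0 -0.03 0 0 0; 0.2 0 -0.03 0 0 0; 0.2 0 -0.03 0 0 0; 0.2 0 -0.03 0 0 0; 0.2 0 -0.03 0 0 0"

```text
time: 40.75
tcp_pos: [268.6, 70.9, 341.0]
tool_rot: [-0.006, 1.0, 0.003, 0.004]
force: [-1.4, 0.7, 0.9]
finger_gap: 0.598
```

```bash
python3 - <<'E'
from ov import *
t=load("top");s=load("side")
im,off=view(t,140,100,530,380,2)
box(im,t,(466,174.5,-.01),50,75,18,73,2,off,(0,0,255))
cv2.imwrite("pics/tF.png",im)
im,off=view(s,160,120,460,420,2)
box(im,s,(466,174.5,-.01),50,75,18,73,2,off,(0,0,255))
box(im,s,(466,174.5,-.01),80,100,0,18,2,off,(0,255,0))
cv2.imwrite("pics/sF.png",im)
E
```

```text
(no output)
```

View pics/tF.png

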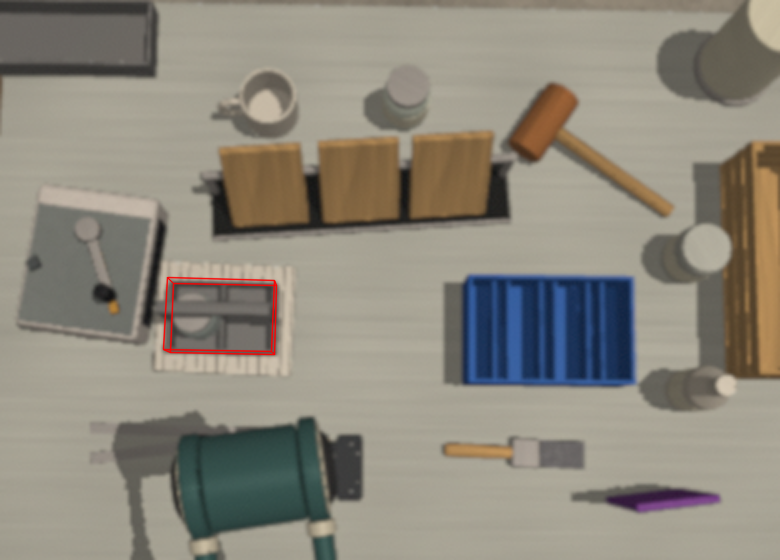

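View pics/sF.png

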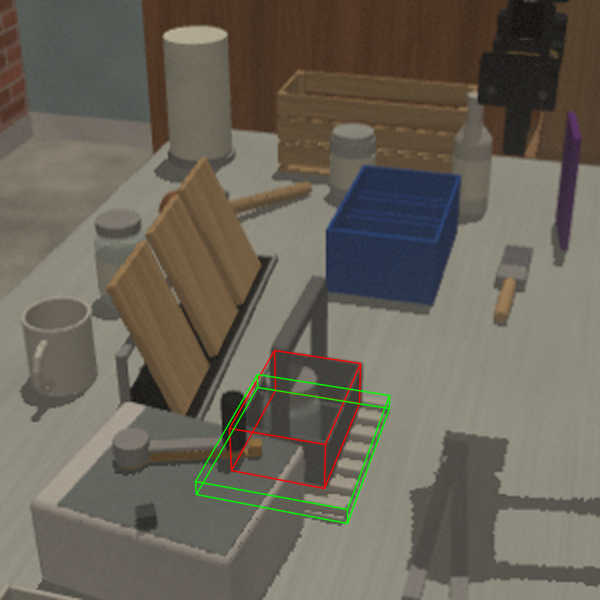

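All is in place: three boards lean apart, the caddy is centred and level, the lever lies over the pointer and the arm is clear. Handing in.

```bash
python3 -c "
from station import robot
print(robot.sign_off(), robot.get_state()['time'])"
```

```text
the job is handed in; nothing more can be done
the job is handed in; nothing more can be done
```

The job is done in the order asked and handed in, with the robot's clock at about 41 s. I get no verdict back, so what follows rests on my own checks.

- **Lever shut:** I swung the damper lever until it pressed on its stop block with about 13 N, then let go. Pictures taken before I turned the lever back showed it still there.
- **Boards:** All three boards from the blue tote stand on a short end and lean against the rail bar. Clear gaps show between them in both the top and side views.
- **Caddy:** I carried the caddy with its jar level and set it on the middle of the drip rack. Its handle bar runs along the rack's long side, and the margins are even on opposite sides to within a few mm.
- **Lever on the pointer:** In the top view, over the same image rows, the pointer lies at 199.3° and the lever at 199.1–199.6°. The gripper reading just before release was 199.8°, and the centre of the grip post gave about 198.9°. These measurements disagree by up to about 1°.
- **Other things:** In the last pictures the other things on the cart, including the purple board look-alike, are where they started. I judged this by eye and did not measure it. The arm was clear of everything at hand-in.

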